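Shut the dryer's hot exhaust flap with the hook pole and start the fan

TASK

The flap of the dryer's roof vent is hot, so move it only with the hook pole and never with the gripper: take the pole from its blue rest, put its hook through the red ring eye, draw the flap gently down until it is fully shut, then lay the pole back down into both notches of the rest the same way round as you found it, without letting go of it in the air. Then push the spring-centred fan toggle over to its green side (never to the red), hold it there for about one second and let it spring back to the middle. Leave the basket of pears, the bottle and the bowl where they are.

Things in the scene. Friction and masses are not known exactly. Their poses are not given: they have to be found in the camera images.
- dryer: Stainless drying cabinet on castors, 600 (x) by 580 mm (y), at the right-hand edge of the bench; does not move. Origin on its roof (120 mm above the bench top), under the centre of the roof vent; z up, +y towards the bench (that face is 120 mm from the origin). The vent is a curb 200 mm along x, 130 mm along y and 40 mm high round the origin; the flap is its hinged cover.
- hinge (a point): Middle of the flap's hinge axis, 65 mm from the dryer's origin on its -y side and 43 mm above the roof; axes as the dryer's. The hinge axis runs along the dryer's x.
- flap (a joint): Vent flap angle, rad: 0 = shut, level on the curb, free edge towards the dryer's +y; pi/2 = upright; stop at 1.9 (leaning to -y). Starts at 1.4 to 1.8. A 4 mm plate, 204 mm wide, 135 mm from hinge to free edge, 0.3 kg; its stiff hinge (friction 0.34 N m, about 2 N at the eye) holds it wherever it is left; 0 is a firm stop.
- eye (a point): Centre of the red ring eye fixed to the flap, 163 mm from the hinge axis, straight out beyond the middle of the free edge. The ring stands in the plane square to the hinge axis (its hole looks along the dryer's x), clear hole 40 mm across, wire 8 mm. Its axes are the flap's: x along the hinge axis as the dryer's x, y from hinge to eye.
- pole: Hook pole, 0.24 kg, lying level in its rest. Origin at the centre of its black rubber grip sleeve (130 mm long, 26 mm wide, 24 mm high): take it there from above; it balances within 15 mm of it. Straight 14 mm square tube along its y: plain end 235 mm from the origin on +y, yellow hook at the -y end. z up.
- hook (a point): Middle of the pole's hook: 30 mm to +x and 226 mm to -y of the pole's origin, at the tube's mid height; axes as the pole's. The hook is a round 8 mm bar turning off square and level from the tube's end to the pole's +x; its tip is 60 mm out from the tube's middle line, the last 10 mm bent slightly back towards the sleeve.
- rest: Blue bench rest for the pole, fixed; base 70 x 250 x 10 mm; origin on the bench top under its middle, z up. Two saddles 105 mm either side along its y, each 12 mm thick, notch 21 mm wide, flared, top about 80 mm up. The pole lies along its y, pole origin 60 mm above the rest's, hook end to -y, hook to +x, sleeve between the saddles with about 34 mm to spare at each end.
- switchbox: Grey fan switch box screwed to the bench, 85 x 130 x 55 mm (x, y, z), origin on the bench top under its middle. On its top face a green disc lies towards its +y and a red disc towards its -y, 45 mm either side of the toggle.
- toggle_pivot (a point): Pivot of the toggle in the middle of the box's top face, 55 mm above the bench; axes as the switch box's.
- toggle (a joint): Angle of the bat toggle in rad: 0 = upright in the middle, positive = leaning to the green side (box +y), negative = to the red; stops at +-0.42. It counts as pushed over beyond 0.25. A spring (0.28 N m/rad, about 3 N at the tip) brings it back to 0.
- toggle_tip (a point): Top of the toggle lever, 48 mm above the pivot; the lever is 11 mm thick with a 15 mm black ball at its end.
- basket: White slatted basket with two brown-gold pears in it, 180 x 240 x 90 mm (x, y, z), about 1.5 kg, origin under its middle; bystander.
- bottle: Clear bottle with a blue cap, 64 mm across, 170 mm high, origin under it; bystander.
- bowl: Small steel bowl, 100 mm across, 45 mm high, origin under it; bystander.
Mind the look-alikes: they are no part of the job. Of the things that look like the switchbox, take the one that is farthest from the robot's base at the start.

How it is judged:
By the outcome, as a careful person would: the job done as asked, in the order asked, and still so for the second after the job is handed in, with the robot touching nothing.
It also fails if it takes over 61 s, if anything falls off the work surface, if the arm or the gripper's body presses on something with over 40 N, if the wrist force passes 120 N, or if a joint passes its speed limit or range.

ROBOT

A 7-joint arm with a two-finger parallel gripper is mounted at the origin on the work surface. World frame = base frame: x ahead of the robot, y to its left, z up, the work surface at z = 0. Lengths are in m, angles in rad, forces in N, time in s.
With the tool pointing down it reaches from about 0.425 to 0.925 m from the base axis. Payload 6.8 kg.
Tool frame: the origin (TCP) lies on the front face of the gripper's body, between the roots of the fingers; the fingertips stand 73 mm ahead of it and the grasp point (between the pads) lies 54 mm ahead of it (tcp_to_tips is the distance from the TCP to the fingertips, in m); z points along the fingers, x is the direction in which the jaws open and shut, and the axes are right-handed (so a half turn about z gives the same grasp; the last joint's range is limited). The gripper opens to 85 mm and grips with 20 to 120 N. Pads are 22 mm wide; open, the fingers measure 114 mm over their backs; the gripper's body (76 mm by 85 mm) begins 54 mm behind the grasp point. The pads swing forward as they close: fully open they stand 13 mm farther back than shut.
Start: joints at [-1.414, 0.477, 0.022, 1.555, -0.011, 1.109, -0.083], TCP at [0.177, 0.651, 0.304] pointing down, gripper open.
Joint ranges: [-2.96, 2.96], [-0.34, 2.1], [-1.41, 1.46], [0.24, 2.44], [-1.37, 4.51], [0.17, 1.92], [-2.96, 2.96]. Speed limits (rad/s): [2.39, 2.39, 3.14, 3.14, 3.14, 3.14, 3.14].

INTERFACE

Orientations are given as a unit quaternion [w, x, y, z].
In Python, from station import get_obs, read_camera, hand_in, look_for, silhouettes, tcp_to_tips gives the robot as it stands. The module is installed in compiled form; this text tells all that it offers.
- The arm moves only by the tool apply_moves, never from a script. Its argument "moves" is a list of rows, each a list of 3 entries, a list of its own where there are three numbers: the shift along the tool's x, y, z in units of 25 mm (1.0 is 25 mm), then the turn, a rotation vector about the tool's x, y, z in units of 10 degrees (1.0 is 10 degrees), then the gripper's target within -1 to 1 (fully open at 1, half-way at 0, shut at -1). In form: [[[dx, dy, dz], [rx, ry, rz], jaw], ...]. A call has 1 to 20 rows; each row is the pose to reach, as a shift and turn from the pose commanded when the call began, along the tool's axes at that moment; what a row does not reach only later rows make up. A row lasts 1/8 s, in which the tool goes at most 62.5 mm and 10.7 degrees, less where a joint would pass 70% of its speed; a pose out of reach is approached as far as the arm can. A call with a gripper value outside its range is refused whole. The fingers move at their own pace and stop on an object; "force" is the grip in N (left out, the last holds). Time passes only in rows, so rows that repeat a pose let the fingers close. It gives the time, the measured TCP pose, the force and the opening at its end, in the units of the state.
- get_obs(): the state, without advancing time (a new reading comes with each control period).
- read_camera(name): name is "scene" or "side" or "wrist"; returns a dict with "color" (384x512x3 uint8, red, green, blue), "mtx" (3x3 intrinsics, pixels), "eye" and "rotation" of the camera in the world; the wrist camera has in their place "hand_eye" (4x4, takes a point from camera to tool coordinates, whose origin is the TCP and whose axes are the tool frame's). Camera axes: x right, y up, looking along -z (the intrinsics and any distortion apply to the point x, -y, -z); pixel columns grow to the right and rows downward; lengths in m; the calibration is good to about 2 mm. A picture is of the moment at which its call begins: read the wrist's pose just before it. There is no depth.
- hand_in(): hands the job in, once; it reports no verdict.
Trained networks look in the newest picture that a camera, given by its name, has taken for a name from the list of things; names that differ only in an ending like _2 or _b are one class to them, and where a whole thing is asked for, a point or a joint stands for the part that bears it (a point fixed in the world has none). Each returns a list of dicts, best first, with "conf" (0 to 1); they miss things now and then, are a little off and sometimes report something else, mostly with a low value. They report only what shows in the picture. A call takes as long as a camera call. They do not tell look-alikes from the thing itself.
- look_for(camera, query): "pixel" ([row, column] in pixels, amid what is visible of it).
- silhouettes(camera, query): "mask" (384x512 bool, what is visible of it) and "pixel" ([row, column] in pixels, amid what is visible of it).
The state is a dict: "t": time; "q": joint angles; "joint_vel": joint speeds; "joint_torque": joint torques, N m; "eef_pos": TCP position; "tool_rot": TCP orientation; "contact_force": force on the tool from outside, world axes, zero at the start; "torque": the same for the moment, N m; "gripper_width": opening from 0.0 (shut) to 1.0 (fully open).
Only numpy, scipy, OpenCV 4.12 (cv2) and the standard library are available. Lean on these libraries where they do the work, as an engineer would, in place of code of your own. Each camera call takes 0.05 s, during which the arm holds its last target.

## Working session

There is one attempt and no reset: what is moved stays moved. The work goes in short steps, Python scripts to look and compute and a tool call to move; the robot and the scene stay as the last step left them, time stands still between calls to the robot, and variables do not carry over. Pictures are saved under pics/ and viewed, and the job is handed in when it is done.

Besides the shell and the picture viewer there is one more tool, called after ">>>" by a JSON object that holds its "fn" and its "kwargs". apply_moves: Moves the arm, as the interface text tells. Its arguments: {"type":"object","properties":{"moves":{"type":"array"},"force":{"type":"number"}},"required":["moves"]}

```bash
mkdir -p pics
cat > h.py <<'E'
import numpy as np,cv2
from station import *
def save(n,f,crop=None,sc=1):
    r=read_camera(n); im=r["color"][:,:,::-1].copy()
    if crop: im=im[crop[0]:crop[1],crop[2]:crop[3]]
    if sc!=1: im=cv2.resize(im,None,fx=sc,fy=sc,interpolation=cv2.INTER_CUBIC)
    cv2.imwrite("pics/"+f,im); return r
E
python3 - <<'E'
from h import *
for n in("scene","side","wrist"):
    r=save(n,n+"0.png",sc=1.5)
    print(n,{k:np.round(v,4).tolist() for k,v in r.items() if k!="color"})
    for q in["dryer","flap","eye","pole","hook","rest","switchbox","toggle","toggle_tip","basket","bottle","bowl"]:
        print(q,[(np.round(d["pixel"]).tolist(),round(d["conf"],2)) for d in look_for(n,q)][:4])
print(get_obs())
E
```

```text
scene {'mtx': [[426.7611, 0.0, 258.9153], [0.0, 426.7611, 185.7212], [0.0, 0.0, 1.0]], 'eye': [1.0763, -0.2567, 0.982], 'rotation': [0.7731, 0.2602, 0.1733, 0.5518]}
dryer [([280.0, 115.0], 0.61)]
flap [([219.0, 108.0], 0.6), ([160.0, 293.0], 0.53)]
eye [([217.0, 106.0], 0.9)]
pole [([203.0, 347.0], 0.76), ([282.0, 118.0], 0.2)]
hook [([201.0, 350.0], 0.78)]
rest [([218.0, 348.0], 0.87)]
switchbox [([104.0, 332.0], 0.85), ([148.0, 358.0], 0.82), ([201.0, 350.0], 0.25)]
toggle [([94.0, 333.0], 0.59), ([138.0, 361.0], 0.45)]
toggle_tip [([95.0, 331.0], 0.44)]
basket [([273.0, 402.0], 0.61)]
bottle [([299.0, 306.0], 0.9)]
bowl [([162.0, 290.0], 0.57), ([148.0, 359.0], 0.37)]
side {'mtx': [[354.8579, 0.0, 257.6845], [0.0, 354.8579, 188.7394], [0.0, 0.0, 1.0]], 'eye': [0.3974, -0.8689, 0.6626], 'rotation': [0.876, 0.4788, -0.0243, -0.0525]}
dryer [([312.0, 319.0], 0.56)]
flap [([312.0, 318.0], 0.71), ([235.0, 306.0], 0.58)]
eye [([233.0, 308.0], 0.57), ([181.0, 264.0], 0.22)]
pole [([184.0, 265.0], 0.73), ([170.0, 275.0], 0.7), ([187.0, 355.0], 0.32)]
hook [([174.0, 273.0], 0.66)]
rest [(
[... 671 characters left out ...]

{'t': 1.95, 'q': array([-1.41409694,  0.47700937,  0.02235856,  1.55541519, -0.01149272,
        1.10932944, -0.08313746]), 'joint_vel': array([-0.0011985 ,  0.00068787, -0.00045054, -0.00079275, -0.0004696 ,
        0.00039575, -0.00098215]), 'joint_torque': array([ 1.82440144e-04, -5.96302199e+01,  1.60662632e+00, -2.81553394e+01,
        1.25206407e-02,  1.44270311e-03, -2.77174017e-06]), 'eef_pos': array([0.17663185, 0.65147972, 0.30389439]), 'tool_rot': array([ 1.62758080e-06,  7.94271261e-01,  6.07563300e-01, -2.09228920e-05]), 'contact_force': array([-0.26767704,  0.47345639,  0.55428511]), 'torque': array([ 0.03769203, -0.00160737, -0.01098795]), 'gripper_width': 0.9993714997694243}
```

View pics/scene0.png

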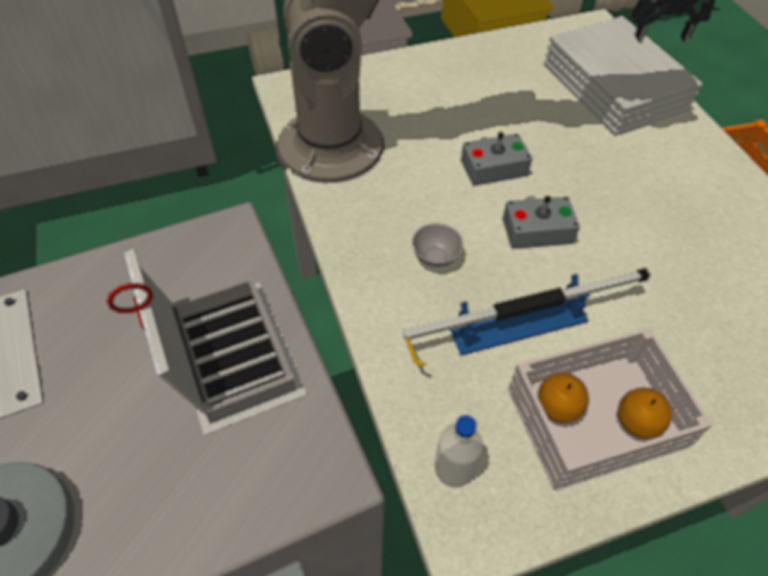

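View pics/side0.png

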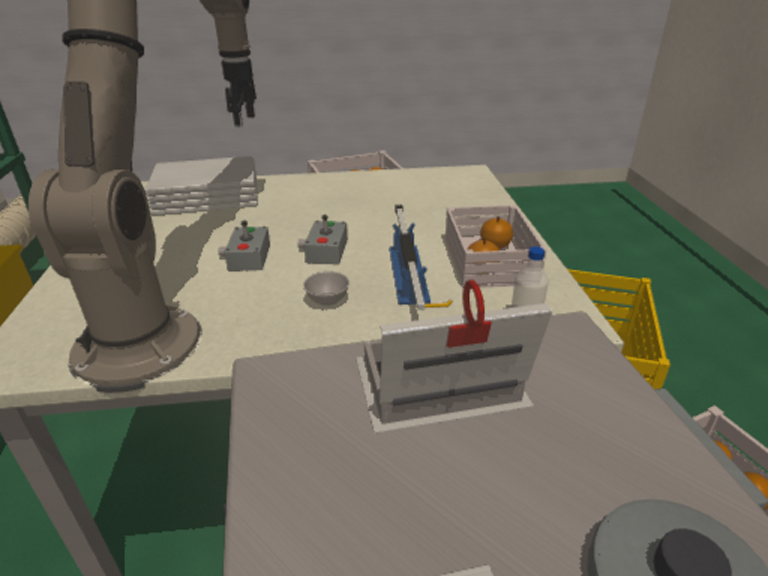

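View pics/wrist0.png

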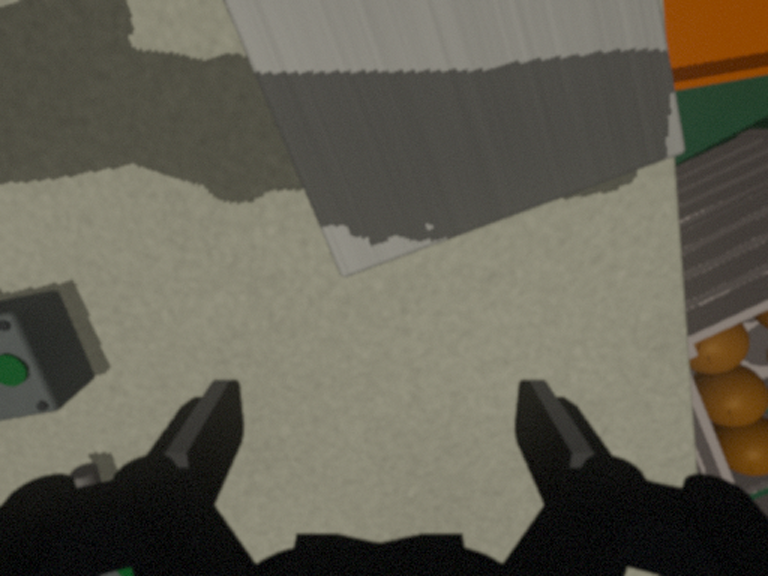

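```bash
cat >> h.py <<'E'
from scipy.spatial.transform import Rotation as Rn
from scipy.optimize import least_squares
CAM={'scene':(np.array([[426.7611,0,258.9153],[0,426.7611,185.7212],[0,0,1]]),np.array([1.0763,-0.2567,0.982]),[0.7731,0.2602,0.1733,0.5518]),
'side':(np.array([[354.8579,0,257.6845],[0,354.8579,188.7394],[0,0,1]]),np.array([0.3974,-0.8689,0.6626]),[0.876,0.4788,-0.0243,-0.0525])}
def q2R(q): return Rn.from_quat(np.roll(q,-1)).as_matrix()
def proj(c,P):
    K,e,q=CAM[c]; p=(np.atleast_2d(P)-e)@q2R(q); p=p*[1,-1,-1]; u=p@K.T; return u[:,:2]/u[:,2:]   # col,row
def ray(c,rc):
    K,e,q=CAM[c]; d=np.linalg.inv(K)@[rc[1],rc[0],1]; return e,q2R(q)@(d*[1,-1,-1])
def atz(c,rc,z):
    e,d=ray(c,rc); return e+d*(z-e[2])/d[2]
def tri(a,b):
    e1,d1=ray('scene',a);e2,d2=ray('side',b); d1/=np.linalg.norm(d1);d2/=np.linalg.norm(d2)
    A=np.zeros((3,3));v=np.zeros(3)
    for e,d in((e1,d1),(e2,d2)):
        M=np.eye(3)-np.outer(d,d);A+=M;v+=M@e
    p=np.linalg.solve(A,v); return p,np.linalg.norm(np.cross(p-e1,d1)),np.linalg.norm(np.cross(p-e2,d2))
E
python3 - <<'E'
from h import *
print("boxes",atz('scene',(104,332),.04),atz('scene',(148,358),.04),atz('side',(167,166),.04),atz('side',(160,218),.04))
print("eye",tri((199,86.5),(201,315)))
print("bottle",tri((283,310),(168,358)), atz('scene',(162,291),.03),atz('side',(193,217),.02))
for c in('scene','side'):
    im=cv2.imread(f'pics/{c}0.png'); im=cv2.resize(im,(512,384),interpolation=cv2.INTER_AREA)
r=read_camera('scene')['color'][:,:,::-1]; s=read_camera('side')['color'][:,:,::-1]
cv2.imwrite('pics/sraw.png',r);cv2.imwrite('pics/draw.png',s)
def cr(im,f,a,b,c,d,k):
    cv2.imwrite('pics/'+f,cv2.resize(im[a:b,c:d],None,fx=k,fy=k,interpolation=cv2.INTER_CUBIC))
cr(r,'s_pole.png',170,260,260,440,4)
cr(r,'s_vent.png',150,300,60,210,4)
cr(s,'d_pole.png',120,220,220,320,5)
cr(s,'d_vent.png',180,290,230,380,5)
cr(r,'s_box.png',80,170,290,400,5)
cr(s,'d_box.png',135,185,140,240,6)
E
```

```text
boxes [0.19310667 0.32092865 0.04      ] [0.38857157 0.31376987 0.04      ] [0.19328943 0.28088705 0.04      ] [0.38066464 0.31028365 0.04      ]
eye (array([ 0.54732434, -0.39685559,  0.32391705]), np.float64(0.0019611025630710036), np.float64(0.001961102563070985))
bottle (array([ 0.77867179, -0.02515488,  0.16441676]), np.float64(0.0003274111362059022), np.float64(0.0003274111362059322)) [0.36829131 0.10950897 0.03      ] [0.37184052 0.11700429 0.02      ]
```

View pics/s_pole.png

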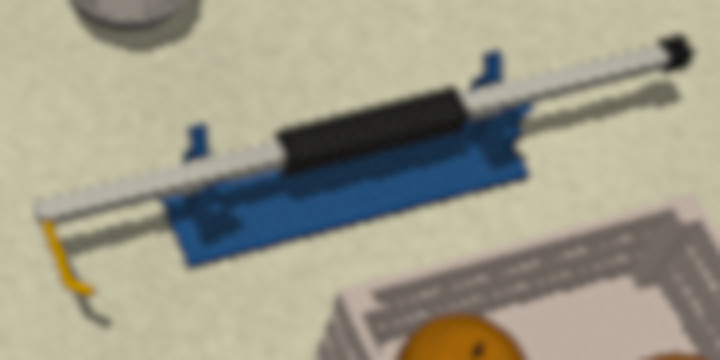

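View pics/s_vent.png

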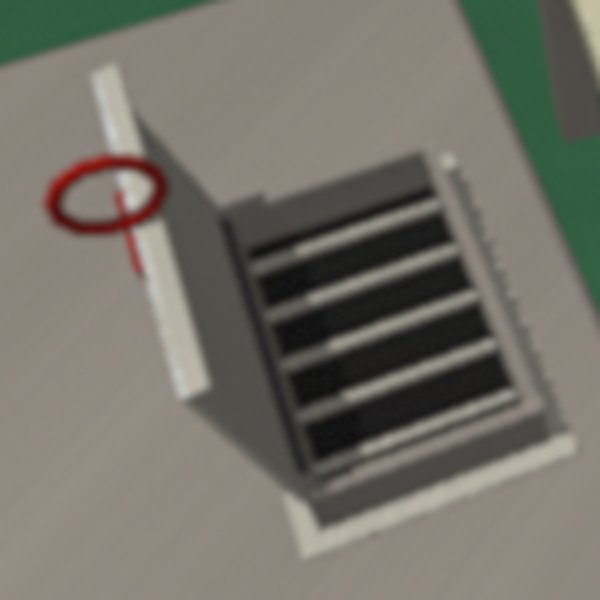

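View pics/d_pole.png

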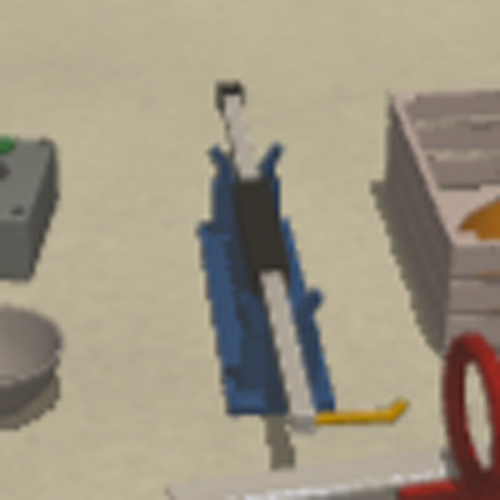

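View pics/d_vent.png

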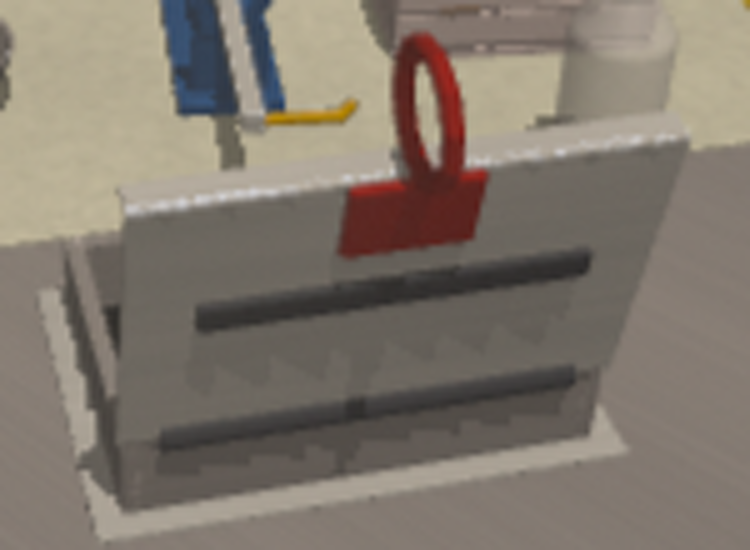

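View pics/s_box.png

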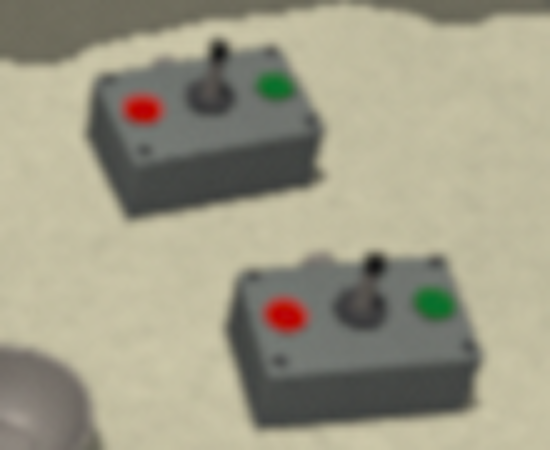

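View pics/d_box.png

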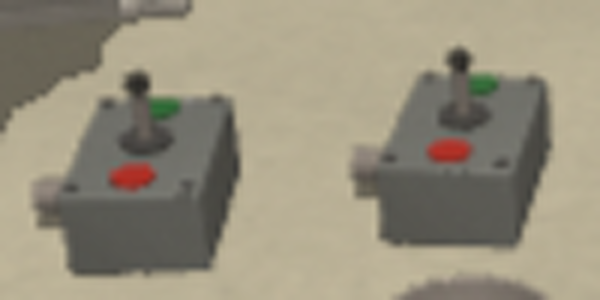

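Run:
```python
from h import *
# dryer roof corners
a=atz('scene',(135.3,166.7),.12);b=atz('scene',(331,255),.12);c=atz('side',(241.3,156.7),.12);d=atz('side',(210,390),.12)
print(a,b,c,d,np.linalg.norm(a-b),np.degrees(np.arctan2(*(b-a)[1::-1])),np.degrees(np.arctan2(*(d-c)[1::-1])))
def fit(model,obs,x0):
    def f(x):
        m=model(x); return np.concatenate([proj(c,m[k])[0]-np.array(uv) for c,k,uv in obs])
    s=least_squares(f,x0,loss='soft_l1',f_scale=1.5)
    print(np.round(s.x,4)); 
    for (c,k,uv),r in zip(obs,f(s.x).reshape(-1,2)): print(c,k,np.round(r,1))
    return s.x
def pole(x):
    R=Rn.from_euler('z',x[3]).as_matrix();o=x[:3]
    L=dict(end=(0,.235,0),tube=(0,-.23,0),tip=(.06,-.222,0),sa=(0,-.065,.006),sb=(0,.065,.006))
    return {k:o+R@np.array(v) for k,v in L.items()}
fit(pole,[('scene','end',(432.5,181.7)),('scene','tube',(270.5,223)),('scene','tip',(282.5,242.7)),('scene','sa',(331.2,207.7)),('scene','sb',(375,196.7)),
('side','end',(266,138.8)),('side','tube',(280.4,204.4)),('side','tip',(300.6,201.4)),('side','sa',(274,173.5)),('side','sb',(270.6,157))],[.55,.15,.06,0])
def dry(x):
    R=Rn.from_euler('z',x[2]).as_matrix();o=np.array([x[0],x[1],.12]);t=x[3]
    fl=lambda X,r,n=0:(X,-.065+r*np.cos(t)-n*np.sin(t),.043+r*np.sin(t)+n*np.cos(t))
    L=dict(eye=fl(0,.163),c1=fl(-.102,.135),c2=fl(.102,.135),k1=(-.1,.065,.04),k2=(.1,.065,.04),h2=fl(.102,0),edge1=None)
    del L['edge1']
    return {k:o+R@np.array(v) for k,v in L.items()}
fit(dry,[('scene','eye',(86.7,198.7)),('side','eye',(315.6,202)),
('scene','c1',(86,167.5)),('scene','c2',(107,248.5)),('side','c1',(254.5,219.5)),('side','c2',(367,205.5)),
('scene','k1',(166.3,188.2)),('scene','k2',(195,252))],[.53,-.38,.1,1.5])
def box(x):
    R=Rn.from_euler('z',x[2]).as_matrix();o=np.array([x[0],x[1],0])
    L=dict(g=(0,.045,.055),r=(0,-.045,.055),tip=(0,0,.1),pv=(0,0,.057))
    return {k:o+R@np.array(v) for k,v in L.items()}
fit(box,[('scene','g',(377,140.6)),('scene','r',(347.3,143)),('scene','tip',(365,133)),('side','g',(220.5,149.2)),('side','r',(215,160.2)),('side','tip',(216.5,145))],[.385,.31,0])
```

```text
[ 0.23962129 -0.21302986  0.12      ] [ 0.8207804  -0.15786339  0.12      ] [ 0.23365742 -0.22232841  0.12      ] [ 0.81706781 -0.17305001  0.12      ] 0.5837715735387319 5.422547791215024 4.828090182944895
[ 0.5685  0.205   0.0566 -0.0396]
scene end [-0.3  0.7]
scene tube [0.3 0.5]
scene tip [-1.1  0.1]
scene sa [ 0.1 -0.8]
scene sb [ 1.6 -1.3]
side end [-0.2 -0.4]
side tube [0.4 0. ]
side tip [-0.2  0.5]
side sa [0.4 1. ]
side sb [-0.3 -0.5]
[ 0.539  -0.3033  0.0869  1.7359]
scene eye [ 1.3 -1.1]
side eye [-0.2 -0.9]
scene c1 [-1.4 -0.5]
scene c2 [-0.4  0. ]
side c1 [0.8 1. ]
side c2 [1.1 0. ]
scene k1 [ 0.8 -4.5]
scene k2 [-0.2  0.5]
[ 0.382   0.3261 -0.233 ]
scene g [-0.3  0.4]
scene r [-0.5  0. ]
scene tip [ 0.1 -1.6]
side g [-0.  -0.1]
side r [ 0.4 -0.1]
side tip [ 0.7 -1.5]
```

Of the two grey switch boxes, scene px (104,332) and (148,358), the second is 0.50 m from the base and the first 0.36 m. So the target is (148,358), which is (160,218) in the side view; the crop shows its green disc towards +y. Next is the move above the pole.

```bash
cat >> h.py <<'E'
def down(deg,pitch=0):
    a=np.radians(deg);R=np.array([[np.cos(a),np.sin(a),0],[np.sin(a),-np.cos(a),0],[0,0,-1]])
    return R@Rn.from_euler('x',pitch,degrees=True).as_matrix()
def go(*wps,ref=None):
    o=get_obs(); p0=o['eef_pos'];R0=q2R(o['tool_rot'])
    if ref is not None: p0,R0=np.array(ref[0]),ref[1]
    print('t',round(o['t'],2),'p',np.round(o['eef_pos'],4),'xyz axes x-ang',round(np.degrees(np.arctan2(R0[1,0],R0[0,0])),2),'tilt',np.round(R0[:,2],4),'F',np.round(o['contact_force'],2),'w',round(o['gripper_width'],3))
    for p,R in wps:
        print(np.round(R0.T@(np.array(p)-p0)/.025,2).tolist(),np.round(np.degrees(Rn.from_matrix(R0.T@R).as_rotvec())/10,2).tolist())
E
python3 - <<'E'
from h import *
go(([.5685,.205,.25],down(-2.3)),([.5685,.205,.11],down(-2.3)))
print(atz('scene',(252,341),.09),atz('side',(180,308),0))
E
```

```text
t 2.05 p [0.1766 0.6515 0.3039] xyz axes x-ang 74.83 tilt [-0.  0. -1.] F [ 1.15 -0.35 -0.1 ] w 1.004
[-13.13, 19.8, 2.16] [-0.0, -0.0, 7.71]
[-13.13, 19.8, 7.76] [-0.0, -0.0, 7.71]
[0.70371344 0.09576995 0.09      ] [0.69694368 0.19139376 0.        ]
```

>>> {"fn": "apply_moves", "kwargs": {"moves": [[[-13.13,19.8,2.16],[0,0,7.71],1],[[-13.13,19.8,2.16],[0,0,7.71],1],[[-13.13,19.8,2.16],[0,0,7.71],1],[[-13.13,19.8,2.16],[0,0,7.71],1],[[-13.13,19.8,2.16],[0,0,7.71],1],[[-13.13,19.8,2.16],[0,0,7.71],1],[[-13.13,19.8,2.16],[0,0,7.71],1],[[-13.13,19.8,2.16],[0,0,7.71],1],[[-13.13,19.8,2.16],[0,0,7.71],1],[[-13.13,19.8,2.16],[0,0,7.71],1],[[-13.13,19.8,2.16],[0,0,7.71],1],[[-13.13,19.8,2.16],[0,0,7.71],1],[[-13.13,19.8,2.16],[0,0,7.71],1],[[-13.13,19.8,2.16],[0,0,7.71],1]]}}

```text
t: 3.8
eef_pos: [0.5679, 0.2064, 0.25]
tool_rot: [-0.0, 1.0, -0.019, -0.0]
contact_force: [-0.4, 0.4, 0.1]
gripper_width: 1.002
```

Run:
```python
from h import *
go(([.5685,.205,.11],down(-2.3)))
save('wrist','w1.png',sc=1.5)
print(get_obs()['q'])
```

```text
t 3.8 p [0.5679 0.2064 0.25  ] xyz axes x-ang -2.15 tilt [-2.e-04  5.e-04 -1.e+00] F [-0.44  0.44  0.06] w 1.002
[0.03, 0.06, 5.6] [-0.0, 0.0, 0.01]
[-0.78360155  0.44244204  0.44032452  1.80743846 -0.22816071  0.94167186
 -0.283273  ]
```

View pics/w1.png

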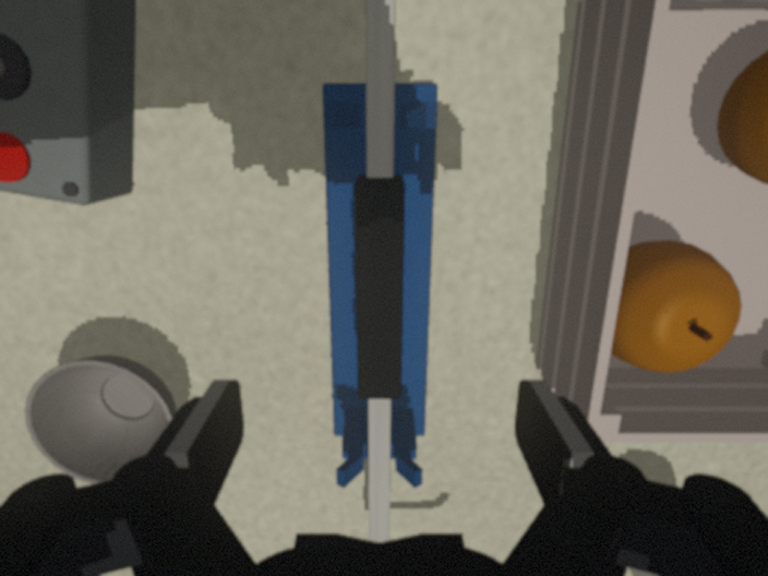

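```bash
cat >> h.py <<'E'
KW=np.array([[318.1002,0,252.3758],[0,318.1002,191.7792],[0,0,1]])
HE=np.array([[1,-.0001,.0017,.0014],[.0004,-.9476,-.3195,-.0829],[.0016,.3195,-.9476,-.0702],[0,0,0,1]])
def watz(rc,z,o=None):
    o=o or get_obs(); R=q2R(o['tool_rot']);p=o['eef_pos']
    d=np.linalg.inv(KW)@[rc[1],rc[0],1]; d=R@HE[:3,:3]@(d*[1,-1,-1]); e=p+R@HE[:3,3]
    return e+d*(z-e[2])/d[2]
E
python3 - <<'E'
from h import *
a=watz((178/1.5,380/1.5),.072);b=watz((398/1.5,379/1.5),.072);c=watz((0,383/1.5),.067);d=watz((540/1.5,379/1.5),.067)
print(a,b,(a+b)/2,a-b,c,d,np.degrees(np.arctan2(*(c-d)[:2])))
go(((.5685,.205,.11),down(-2.3)))
E
```

```text
[0.57193409 0.26425351 0.072     ] [0.56653248 0.13610613 0.072     ] [0.56923328 0.20017982 0.072     ] [0.00540161 0.12814738 0.        ] [0.57635792 0.34479559 0.067     ] [0.56218822 0.02240887 0.067     ] 2.516673015460138
t 3.85 p [0.568  0.2061 0.25  ] xyz axes x-ang -2.18 tilt [-0.e+00  4.e-04 -1.e+00] F [-0.21 -0.78 -0.31] w 0.995
[0.02, 0.05, 5.6] [-0.0, 0.0, 0.01]
```

>>> {"fn": "apply_moves", "kwargs": {"moves": [[[0.04,0.16,1.5],[0,0,0.02],1],[[0.04,0.16,3.5],[0,0,0.02],1],[[0.04,0.16,4.8],[0,0,0.02],1],[[0.04,0.16,5.6],[0,0,0.02],1],[[0.04,0.16,5.6],[0,0,0.02],1],[[0.04,0.16,5.6],[0,0,0.02],0],[[0.04,0.16,5.6],[0,0,0.02],-1],[[0.04,0.16,5.6],[0,0,0.02],-1],[[0.04,0.16,5.6],[0,0,0.02],-1],[[0.04,0.16,5.6],[0,0,0.02],-1],[[0.04,0.16,5.6],[0,0,0.02],-1],[[0.04,0.16,5.6],[0,0,0.02],-1]], "force": 100}}

```text
t: 5.35
eef_pos: [0.5697, 0.2013, 0.1109]
tool_rot: [-0.0, 1.0, -0.022, 0.0]
contact_force: [-1.3, -0.1, 6.9]
gripper_width: 0.29
```

Run:
```python
from h import *
go(((.569,.202,.11),down(-2.4)))
save('wrist','w2.png',sc=1.5)
save('scene','s2.png',sc=1.5)
```

```text
t 5.35 p [0.5697 0.2013 0.1109] xyz axes x-ang -2.47 tilt [ 9.e-04  9.e-04 -1.e+00] F [-1.31 -0.07  6.86] w 0.29
[-0.03, -0.03, 0.04] [-0.01, -0.0, -0.01]
```

View pics/w2.png

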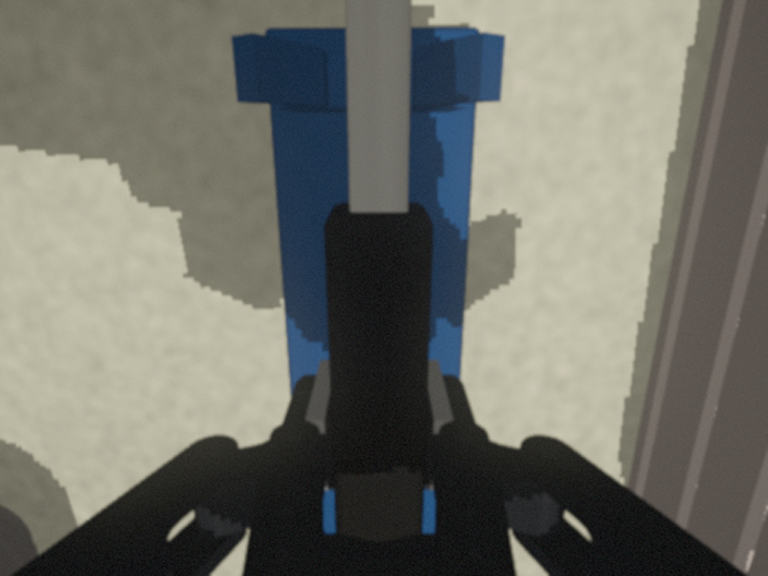

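View pics/s2.png

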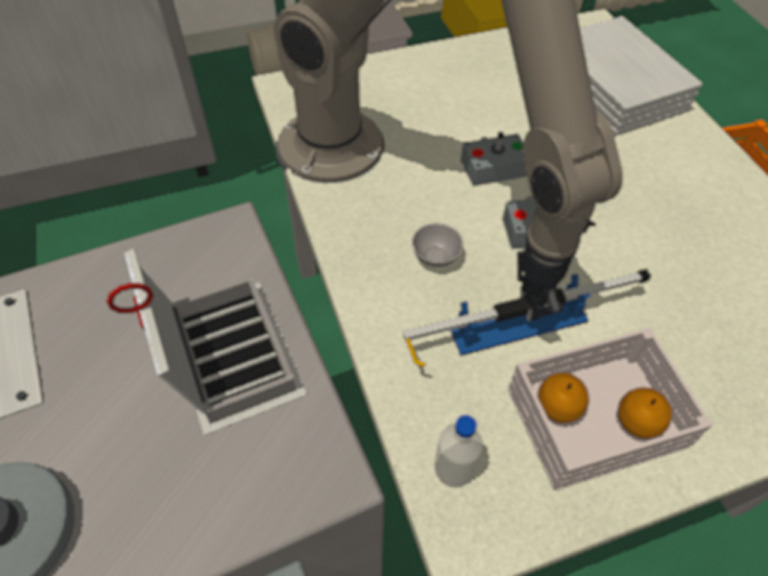

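Run:
```python
from h import *
a=watz((207/1.5,379/1.5),.072); b=watz((5/1.5,379/1.5),.067);print(a,b)
go(((.5697,.2013,.26),down(-2.4)),((.5697,.2013,.375),down(-2.4)))
```

```text
[0.5738742  0.26678589 0.072     ] [0.57567761 0.30841297 0.067     ]
t 5.45 p [0.5697 0.2013 0.1109] xyz axes x-ang -2.47 tilt [ 9.e-04  9.e-04 -1.e+00] F [-2.11  0.15  6.58] w 0.289
[0.01, -0.0, -5.96] [-0.01, -0.01, -0.01]
[0.01, -0.01, -10.56] [-0.01, -0.01, -0.01]
```

Run:
```python
from h import *
go(((.5697,.2013,.375),down(-2.4)),((.445,-.08,.378),down(5)))
```

```text
t 5.45 p [0.5697 0.2013 0.1109] xyz axes x-ang -2.47 tilt [ 9.e-04  9.e-04 -1.e+00] F [-2.11  0.15  6.58] w 0.289
[0.01, -0.01, -10.56] [-0.01, -0.01, -0.01]
[-4.49, 11.45, -10.7] [-0.01, -0.01, -0.75]
```

>>> {"fn": "apply_moves", "kwargs": {"moves": [[[0,0,-1],[0,0,0],-1],[[0,0,-2.5],[0,0,0],-1],[[0,0,-4.5],[0,0,0],-1],[[0,0,-6.5],[0,0,0],-1],[[0,0,-8.5],[0,0,0],-1],[[0,0,-10.2],[0,0,0],-1],[[-0.3,0.8,-10.7],[0,0,0],-1],[[-0.9,2.3,-10.7],[0,0,-0.15],-1],[[-1.6,4.1,-10.7],[0,0,-0.3],-1],[[-2.4,6,-10.7],[0,0,-0.4],-1],[[-3.1,7.9,-10.7],[0,0,-0.55],-1],[[-3.8,9.7,-10.7],[0,0,-0.65],-1],[[-4.3,11,-10.7],[0,0,-0.75],-1],[[-4.49,11.45,-10.7],[0,0,-0.75],-1],[[-4.49,11.45,-10.7],[0,0,-0.75],-1],[[-4.49,11.45,-10.7],[0,0,-0.75],-1]]}}

```text
t: 7.45
eef_pos: [0.445, -0.0788, 0.377]
tool_rot: [-0.0, 0.999, 0.045, -0.0]
contact_force: [-0.5, -0.5, -3.5]
gripper_width: 0.291
```

Run:
```python
from h import *
go(((.4377,-.177,.375),down(5)))
save('scene','s3.png',sc=1.5)
save('side','d3.png',sc=1.5)
```

```text
t 7.45 p [ 0.445  -0.0788  0.377 ] xyz axes x-ang 5.13 tilt [-6.e-04  1.e-04 -1.e+00] F [-0.5  -0.5  -3.49] w 0.291
[-0.64, 3.89, 0.08] [-0.0, 0.0, 0.01]
```

View pics/s3.png

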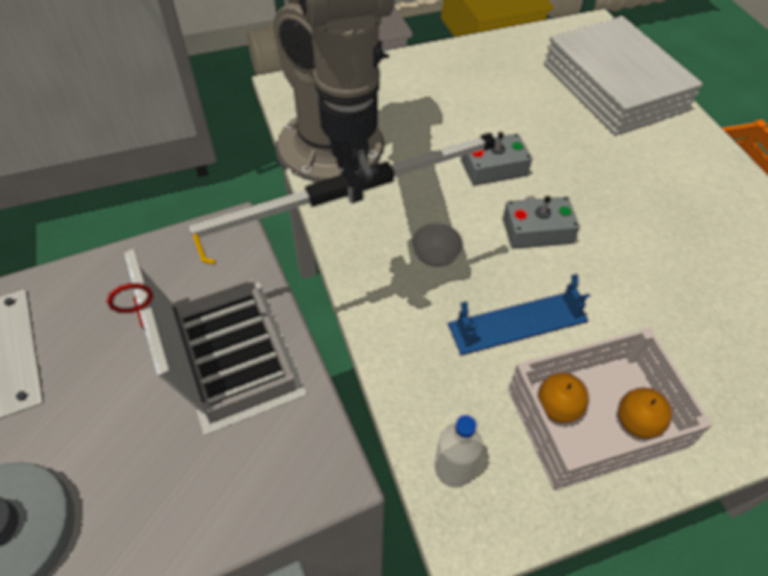

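View pics/d3.png

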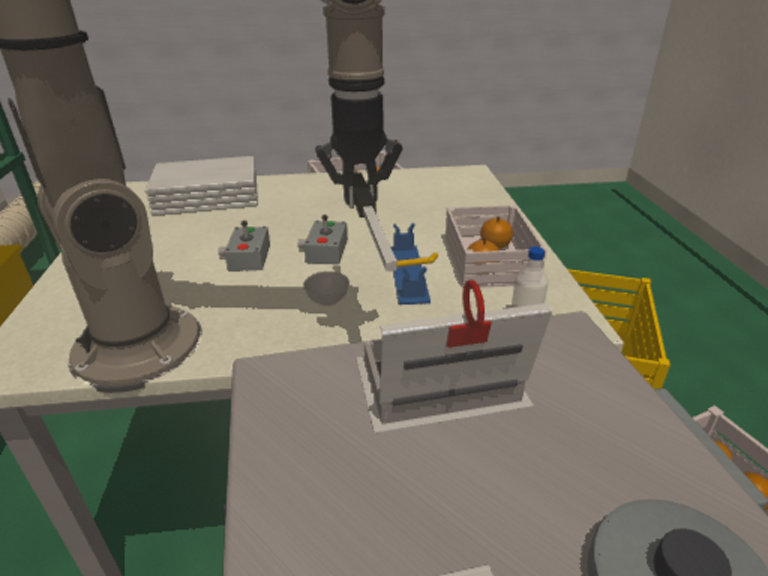

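Run:
```python
from h import *
print('tip',tri((262/1.5,213/1.5),(259/1.5,435/1.5)),'tubeend',tri((231/1.5,194/1.5),(264/1.5,391/1.5)))
print('eye',tri((298/1.5,130/1.5),(303/1.5,473.5/1.5)))
o=get_obs();R=q2R(o['tool_rot']);p=o['eef_pos']
for v in((.06,.222,.0509),(0,.23,.0509)): print(p+R@np.array(v))
```

```text
tip (array([ 0.52356449, -0.29093148,  0.32130009]), np.float64(0.0007300954764707292), np.float64(0.0007300954764707144)) tubeend (array([ 0.46595044, -0.30492308,  0.32576378]), np.float64(0.00019132103283110043), np.float64(0.00019132103283124677))
eye (array([ 0.54738875, -0.39722858,  0.32311793]), np.float64(0.000676563123252497), np.float64(0.0006765631232524687))
[ 0.52489055 -0.29455315  0.32626463]
[ 0.46585077 -0.30790615  0.32629392]
```

Run:
```python
from h import *
go(((.4377,-.180,.376),down(5)),((.4977,-.175,.376),down(5)))
```

```text
t 7.55 p [ 0.4452 -0.0788  0.3771] xyz axes x-ang 5.15 tilt [-4.e-04 -3.e-04 -1.e+00] F [ 0.39  0.48 -2.13] w 0.29
[-0.66, 4.0, 0.05] [0.0, 0.0, 0.01]
[1.75, 4.02, 0.05] [0.0, 0.0, 0.01]
```

>>> {"fn": "apply_moves", "kwargs": {"moves": [[[-0.4,0.8,0.05],[0,0,0],-1],[[-0.66,2,0.05],[0,0,0],-1],[[-0.66,3.2,0.05],[0,0,0],-1],[[-0.66,4.0,0.05],[0,0,0],-1],[[-0.66,4.0,0.05],[0,0,0],-1],[[-0.66,4.0,0.05],[0,0,0],-1]]}}

```text
t: 8.3
eef_pos: [0.4375, -0.1799, 0.3759]
tool_rot: [-0.0, 0.999, 0.045, -0.0]
contact_force: [0.4, 0.6, -2.6]
gripper_width: 0.291
```

Run:
```python
from h import *
go(((.4977,-.175,.376),down(5)))
save('scene','s4.png',(150,300,60,260),4)
save('side','d4.png',(140,290,230,390),5)
```

```text
t 8.3 p [ 0.4375 -0.1799  0.3759] xyz axes x-ang 5.11 tilt [-6.e-04  2.e-04 -1.e+00] F [ 0.45  0.61 -2.64] w 0.291
[2.42, 0.02, -0.01] [-0.0, 0.0, 0.01]
```

View pics/s4.png

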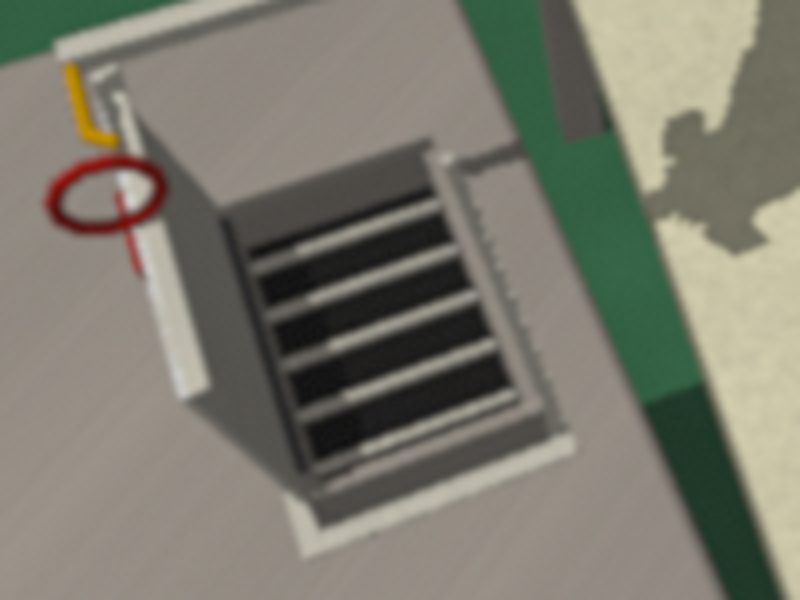

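View pics/d4.png

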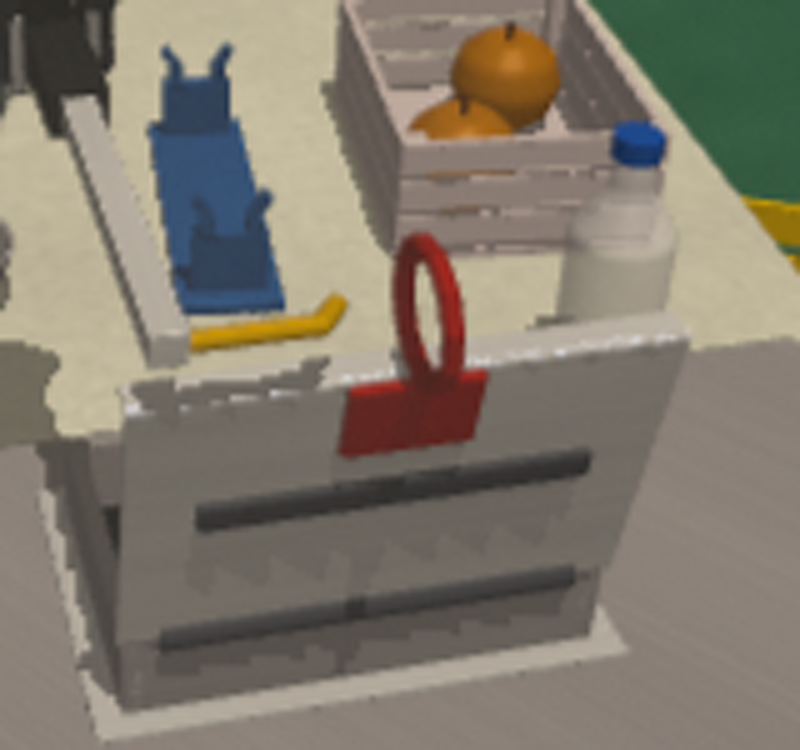

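>>> {"fn": "apply_moves", "kwargs": {"moves": [[[0.5,0,0],[0,0,0],-1],[[1.1,0,0],[0,0,0],-1],[[1.7,0,0],[0,0,0],-1],[[2.2,0,0],[0,0,0],-1],[[2.4,0,0],[0,0,0],-1],[[2.4,0,0],[0,0,0],-1]]}}

```text
t: 9.15
eef_pos: [0.497, -0.176, 0.3759]
tool_rot: [0.0, 0.999, 0.044, -0.0]
contact_force: [0.0, -0.5, -3.1]
gripper_width: 0.291
```

Run:
```python
from h import *
save('scene','s5.png',(150,300,60,260),4)
save('side','d5.png',(140,290,230,390),5)
th=np.radians(5.0)
Rd=Rn.from_euler('z',th).as_matrix()
o=get_obs();e0=np.array([.4975,-.175,.3758]) # TCP when hook at eye centre, phi0
phi0=1.736
def w(phi,lead):
    f=lambda a:np.array([0,.163*np.cos(a),.163*np.sin(a)])
    d=f(phi)-f(phi0)+lead*np.array([0,np.sin(phi),-np.cos(phi)])
    return e0+Rd@d,down(5.1)
P=[1.736,1.6,1.4,1.2,1.0,.8,.6,.4,.2,.1,0]
go(*[w(p,.016) for p in P])
```

```text
t 9.25 p [ 0.4965 -0.1761  0.3761] xyz axes x-ang 4.99 tilt [-4.e-04  1.e-04 -1.e+00] F [ 0.2  -0.16 -4.49] w 0.286
[0.04, -0.67, -0.09] [-0.0, 0.0, -0.01]
[0.04, -1.56, -0.09] [-0.0, 0.0, -0.01]
[0.04, -2.85, 0.13] [-0.0, 0.0, -0.01]
[0.04, -4.07, 0.6] [-0.0, 0.0, -0.01]
[0.04, -5.18, 1.3] [-0.0, 0.0, -0.01]
[0.04, -6.12, 2.21] [-0.0, 0.0, -0.01]
[0.04, -6.86, 3.29] [-0.0, 0.0, -0.01]
[0.04, -7.37, 4.49] [-0.0, 0.0, -0.01]
[0.05, -7.63, 5.78] [-0.0, 0.0, -0.01]
[0.05, -7.66, 6.43] [-0.0, 0.0, -0.01]
[0.05, -7.63, 7.08] [-0.0, 0.0, -0.01]
```

View pics/s5.png

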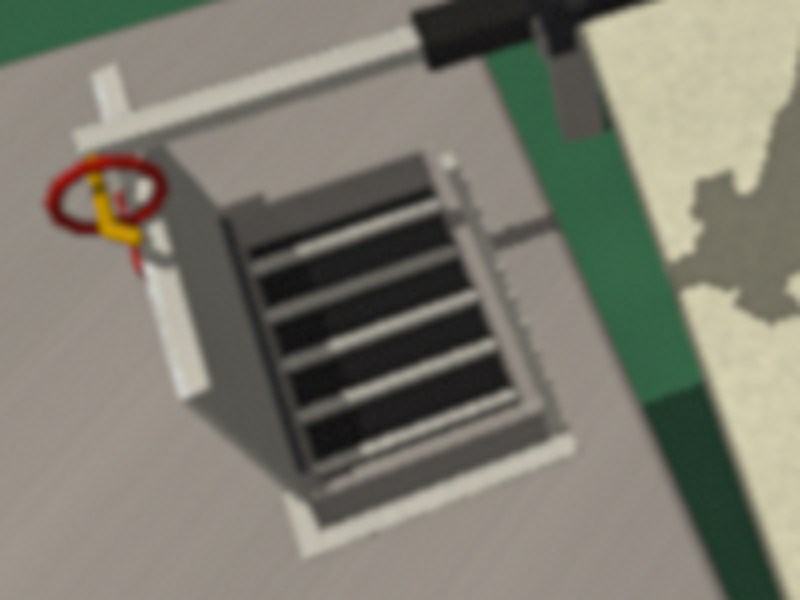

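View pics/d5.png

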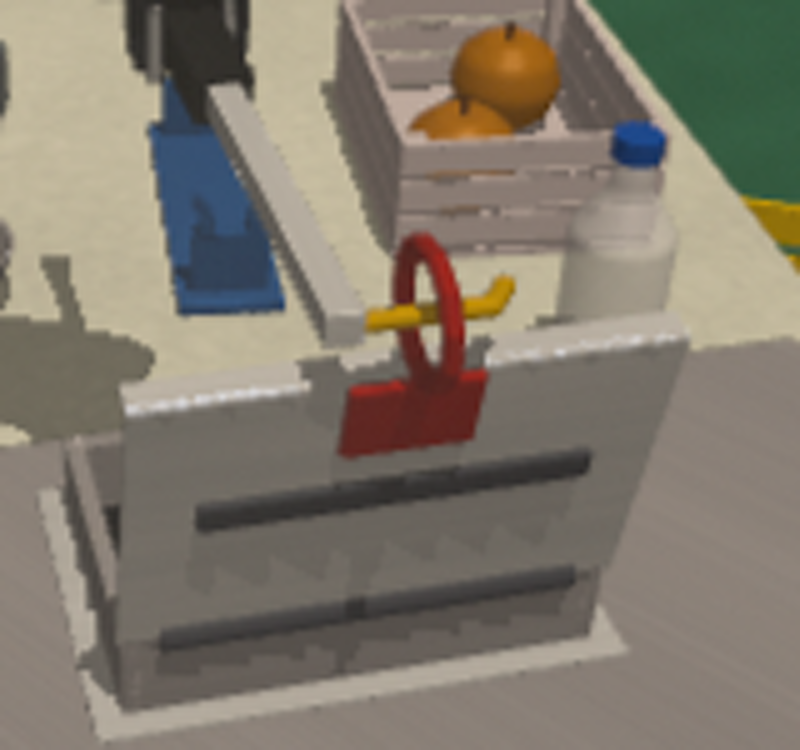

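>>> {"fn": "apply_moves", "kwargs": {"moves": [[[0.04,-0.3,-0.05],[0,0,0],-1],[[0.04,-0.67,-0.09],[0,0,0],-1],[[0.04,-1.1,-0.1],[0,0,0],-1],[[0.04,-1.56,-0.09],[0,0,0],-1],[[0.04,-2.0,-0.04],[0,0,0],-1],[[0.04,-2.43,0.04],[0,0,0],-1],[[0.04,-2.85,0.13],[0,0,0],-1],[[0.04,-3.27,0.26],[0,0,0],-1],[[0.04,-3.68,0.42],[0,0,0],-1],[[0.04,-4.07,0.6],[0,0,0],-1],[[0.04,-4.45,0.81],[0,0,0],-1],[[0.04,-4.83,1.04],[0,0,0],-1],[[0.04,-5.18,1.3],[0,0,0],-1],[[0.04,-5.18,1.3],[0,0,0],-1]]}}

```text
t: 11.0
eef_pos: [0.4863, -0.0456, 0.343]
tool_rot: [-0.0, 0.999, 0.045, -0.001]
contact_force: [0.2, 0.2, -2.7]
gripper_width: 0.291
```

Run:
```python
from h import *
save('scene','s6.png',(130,300,60,260),4)
save('side','d6.png',(140,290,230,390),5)
th=np.radians(5.0)
Rd=Rn.from_euler('z',th).as_matrix()
e0=np.array([.4975,-.175,.3758])
phi0=1.736
def w(phi,lead):
    f=lambda a:np.array([0,.163*np.cos(a),.163*np.sin(a)])
    d=f(phi)-f(phi0)+lead*np.array([0,np.sin(phi),-np.cos(phi)])
    return e0+Rd@d,down(5.0)
P=[1.0,.8,.6,.4,.2,.1,0]
go(*[w(p,.016) for p in P])
```

```text
t 11.1 p [ 0.4866 -0.0465  0.3436] xyz axes x-ang 5.06 tilt [-1.e-04  2.e-04 -1.e+00] F [-0.17  0.56 -2.49] w 0.293
[-0.01, 0.02, 0.0] [-0.0, 0.0, 0.01]
[-0.01, -0.92, 0.91] [-0.0, 0.0, 0.01]
[-0.01, -1.66, 1.99] [-0.0, 0.0, 0.01]
[-0.01, -2.17, 3.19] [-0.0, 0.0, 0.01]
[-0.01, -2.43, 4.47] [-0.0, 0.0, 0.01]
[-0.01, -2.46, 5.13] [-0.0, 0.0, 0.01]
[-0.01, -2.43, 5.78] [-0.0, 0.0, 0.01]
```

View pics/s6.png

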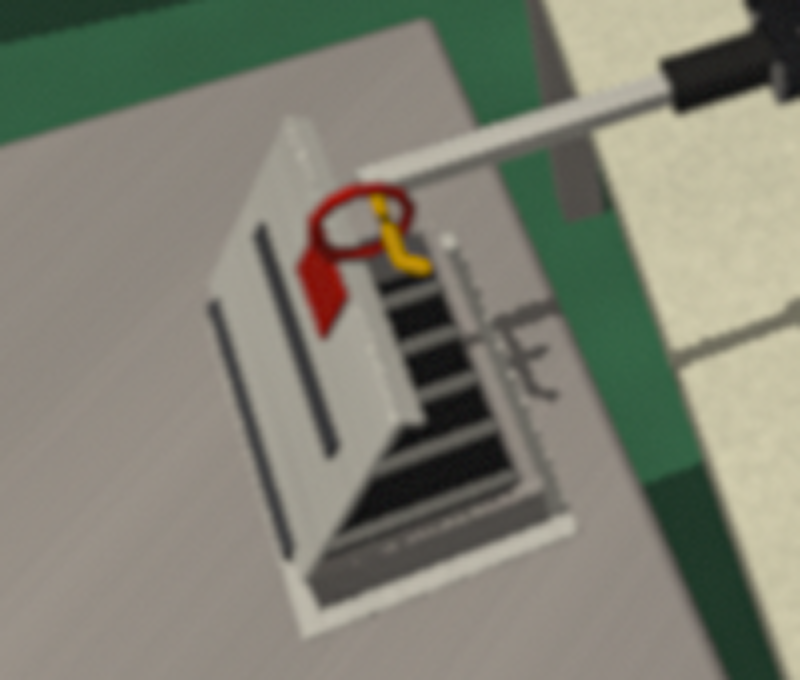

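View pics/d6.png

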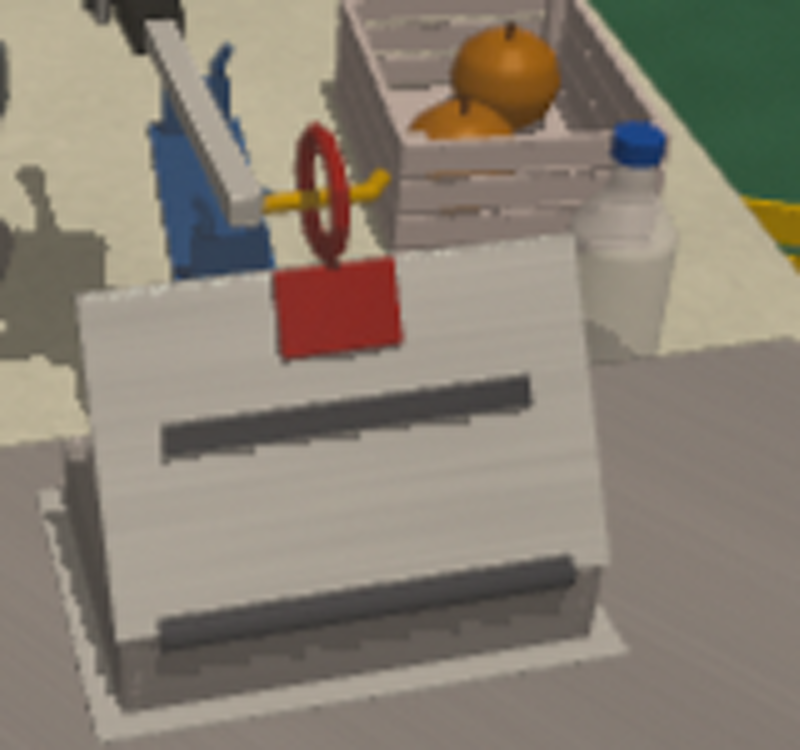

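>>> {"fn": "apply_moves", "kwargs": {"moves": [[[0,-0.3,0.28],[0,0,0],-1],[[0,-0.62,0.58],[0,0,0],-1],[[0,-0.92,0.91],[0,0,0],-1],[[0,-1.18,1.26],[0,0,0],-1],[[0,-1.43,1.62],[0,0,0],-1],[[0,-1.66,1.99],[0,0,0],-1],[[0,-1.85,2.38],[0,0,0],-1],[[0,-2.02,2.78],[0,0,0],-1],[[0,-2.17,3.19],[0,0,0],-1],[[0,-2.28,3.61],[0,0,0],-1],[[0,-2.37,4.04],[0,0,0],-1],[[0,-2.43,4.47],[0,0,0],-1],[[0,-2.46,4.8],[0,0,0],-1],[[0,-2.46,5.13],[0,0,0],-1],[[0,-2.45,5.4],[0,0,0],-1],[[0,-2.43,5.65],[0,0,0],-1],[[0,-2.43,5.65],[0,0,0],-1]]}}

```text
t: 13.22
eef_pos: [0.481, 0.0136, 0.202]
tool_rot: [0.0, 0.999, 0.044, -0.0]
contact_force: [-0.0, -0.3, -4.2]
gripper_width: 0.289
```

Run:
```python
from h import *
save('scene','s7.png',(150,320,60,260),4)
save('side','d7.png',(170,290,230,390),5)
go()
```

```text
t 13.32 p [0.4813 0.0137 0.2024] xyz axes x-ang 5.01 tilt [ 0.  0. -1.] F [ 0.24 -0.15 -1.82] w 0.29
```

View pics/s7.png

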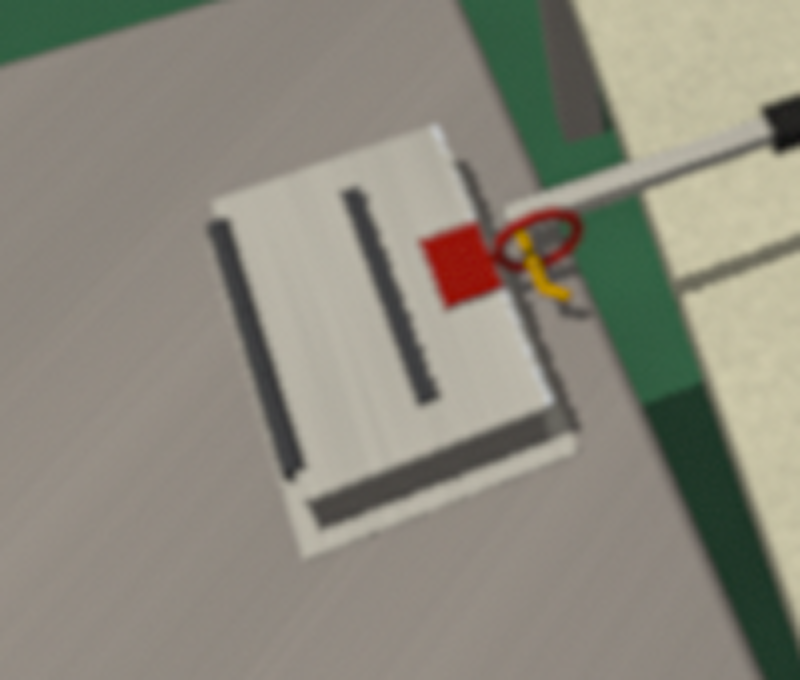

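View pics/d7.png

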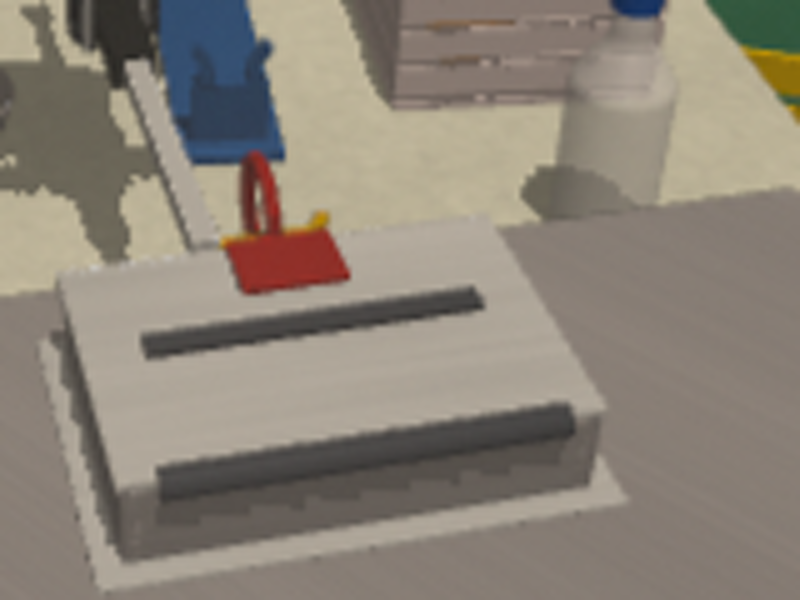

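>>> {"fn": "apply_moves", "kwargs": {"moves": [[[0,0,0.1],[0,0,0],-1],[[0,0,0.2],[0,0,0],-1],[[0,0,0.25],[0,0,0],-1],[[0,0,0.25],[0,0,0],-1]]}}

```text
t: 13.82
eef_pos: [0.4816, 0.0137, 0.1963]
tool_rot: [0.0, 0.999, 0.044, 0.0]
contact_force: [-0.2, -0.0, 1.3]
gripper_width: 0.289
```

Run:
```python
from h import *
go();print(get_obs()['torque'])
go()
save('side','d8.png',(170,290,230,390),5)
```

```text
t 13.82 p [0.4816 0.0137 0.1963] xyz axes x-ang 5.04 tilt [ 7.e-04 -1.e-04 -1.e+00] F [-0.17 -0.03  1.26] w 0.289
[-0.7319381  -0.12809507  0.02540374]
t 13.82 p [0.4816 0.0137 0.1963] xyz axes x-ang 5.04 tilt [ 7.e-04 -1.e-04 -1.e+00] F [-0.17 -0.03  1.26] w 0.289
```

View pics/d8.png

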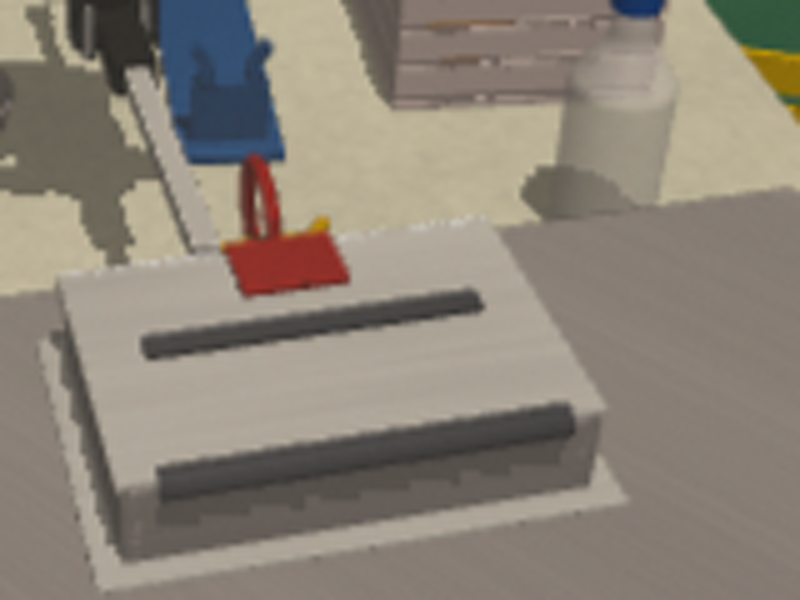

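>>> {"fn": "apply_moves", "kwargs": {"moves": [[[0,0,0.1],[0,0,0],-1],[[0,0,0.18],[0,0,0],-1],[[0,0,0.18],[0,0,0],-1],[[0,0,0.18],[0,0,0],-1]]}}

```text
t: 14.38
eef_pos: [0.4814, 0.0138, 0.1917]
tool_rot: [0.0, 0.999, 0.044, 0.0]
contact_force: [1.0, 0.9, 2.3]
gripper_width: 0.291
```

Run:
```python
from h import *
go();print(get_obs()['torque'])
save('side','d9.png',(170,290,230,390),5)
save('scene','s9.png',(150,320,60,260),4)
```

```text
t 14.38 p [0.4814 0.0138 0.1917] xyz axes x-ang 5.04 tilt [ 3.e-04  0.e+00 -1.e+00] F [0.96 0.93 2.27] w 0.291
[-0.87548989 -0.22788632 -0.01109601]
```

View pics/d9.png

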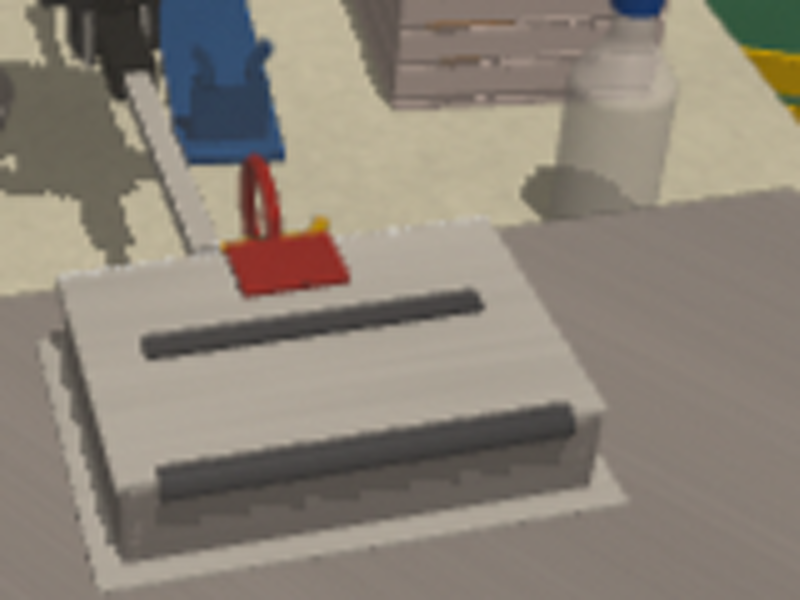

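View pics/s9.png

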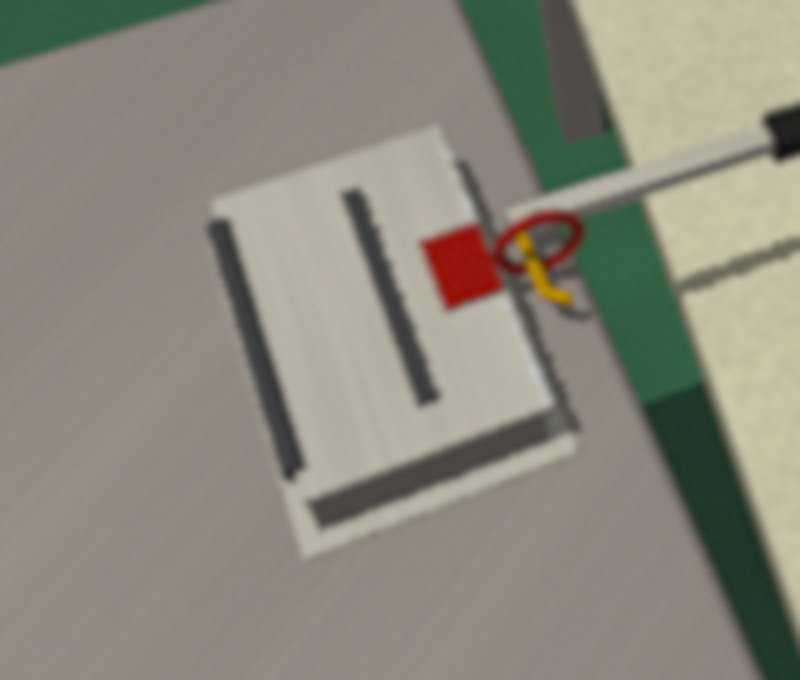

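>>> {"fn": "apply_moves", "kwargs": {"moves": [[[0,0,-0.3],[0,0,0],-1],[[0,0,-0.6],[0,0,0],-1],[[0,0,-0.64],[0,0,0],-1],[[0,0,-0.64],[0,0,0],-1]]}}

```text
t: 14.98
eef_pos: [0.4811, 0.0138, 0.2077]
tool_rot: [-0.0, 0.999, 0.044, -0.0]
contact_force: [-1.1, -1.7, -2.7]
gripper_width: 0.289
```

Run:
```python
from h import *
go();print(get_obs()['torque'])
save('side','d10.png',(170,290,230,390),5)
save('scene','s10.png',(150,320,60,260),4)
```

```text
t 14.97 p [0.4811 0.0138 0.2077] xyz axes x-ang 5.02 tilt [-2.e-04  3.e-04 -1.e+00] F [-1.11 -1.66 -2.72] w 0.289
[0.02844562 0.01344563 0.01894424]
```

View pics/d10.png

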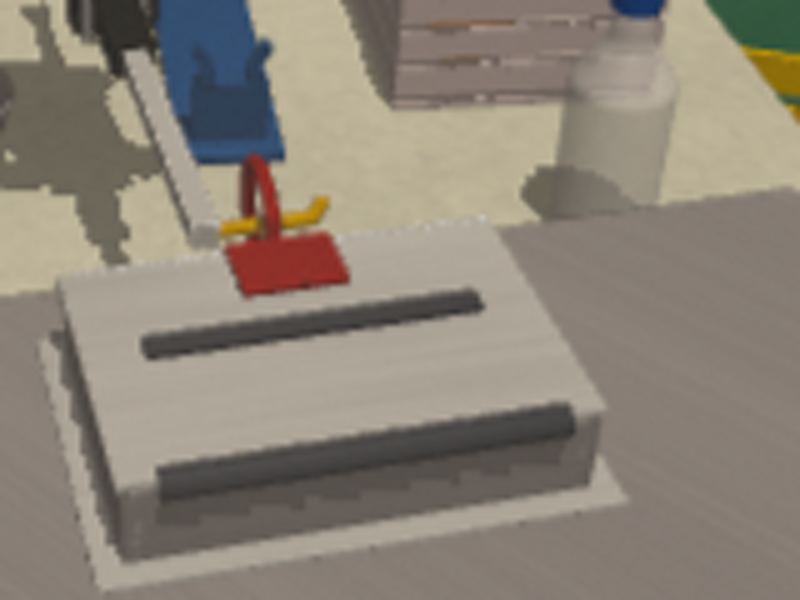

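View pics/s10.png

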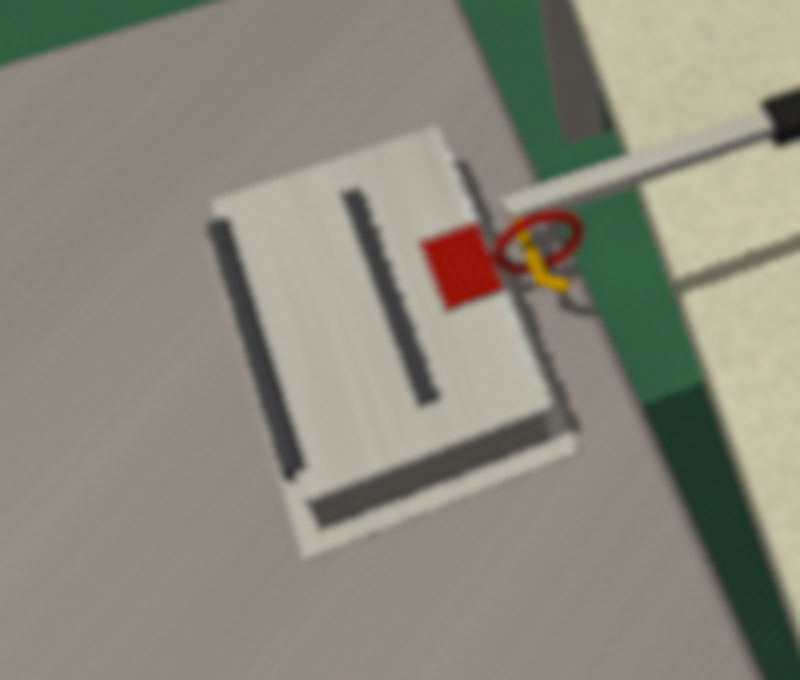

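>>> {"fn": "apply_moves", "kwargs": {"moves": [[[-0.3,0,-0.1],[0,0,0],-1],[[-0.8,0,-0.1],[0,0,0],-1],[[-1.3,0,-0.1],[0,0,0],-1],[[-1.8,0,-0.1],[0,0,0],-1],[[-2.05,0,-0.1],[0,0,0],-1],[[-2.05,0,-0.1],[0,0,0],-1]]}}

```text
t: 15.82
eef_pos: [0.4298, 0.0093, 0.2102]
tool_rot: [-0.0, 0.999, 0.044, 0.0]
contact_force: [-0.6, 0.5, -2.9]
gripper_width: 0.29
```

Run:
```python
from h import *
go(((.45,.09,.26),down(0)),((.5697,.2013,.26),down(-2.47)))
print(get_obs()['torque'])
save('side','d11.png',(130,290,230,390),5)
save('scene','s11.png',(130,320,60,260),4)
```

```text
t 15.82 p [0.4298 0.0093 0.2102] xyz axes x-ang 5.04 tilt [ 1.e-04  5.e-04 -1.e+00] F [-0.55  0.47 -2.88] w 0.29
[1.09, -3.14, -1.99] [-0.0, -0.0, 0.5]
[6.25, -7.16, -1.99] [-0.0, -0.0, 0.75]
[ 0.09434119 -0.06167307  0.0240937 ]
```

View pics/d11.png

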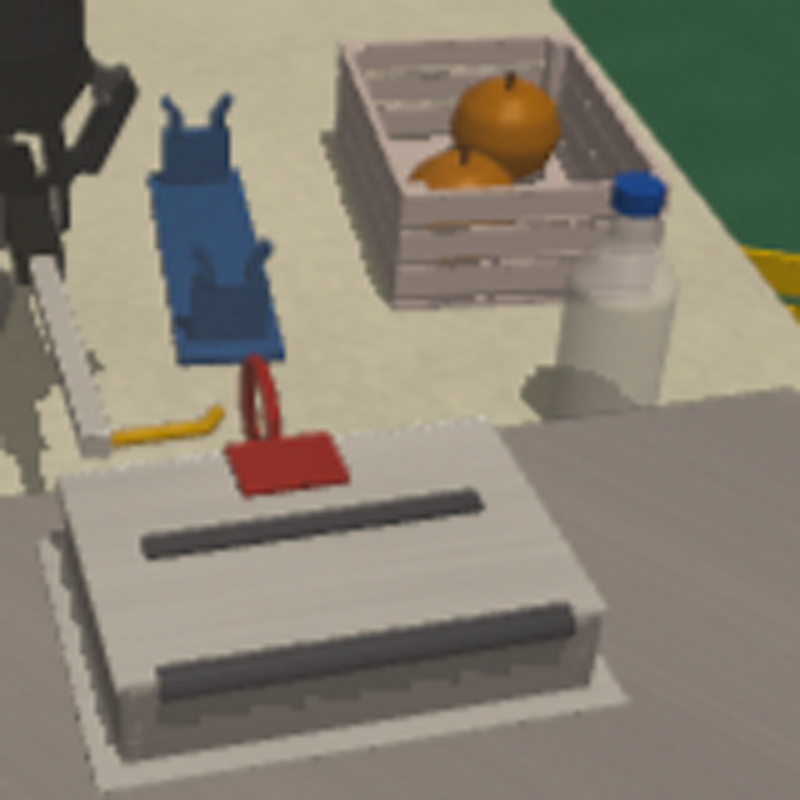

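View pics/s11.png

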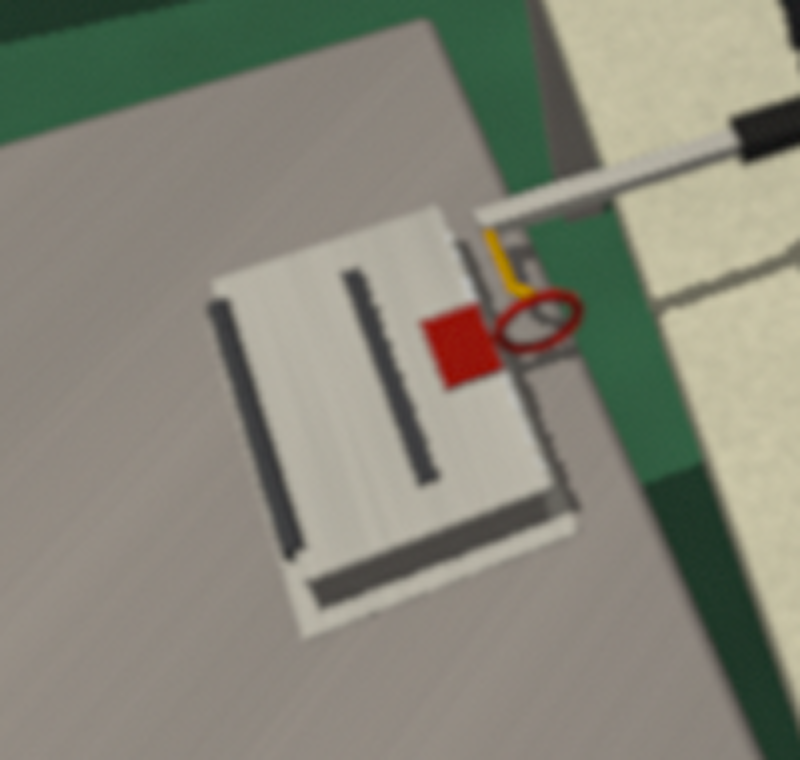

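>>> {"fn": "apply_moves", "kwargs": {"moves": [[[0,-0.6,0],[0,0,0],-1],[[0,-1.6,-0.3],[0,0,0.1],-1],[[0,-3.0,-0.6],[0,0,0.3],-1],[[0.6,-4.2,-0.8],[0,0,0.5],-1],[[1.7,-5.2,-0.8],[0,0,0.65],-1],[[3.2,-6,-0.8],[0,0,0.75],-1],[[4.7,-6.7,-0.8],[0,0,0.75],-1],[[5.8,-7.0,-0.8],[0,0,0.75],-1],[[6.25,-7.16,-0.8],[0,0,0.75],-1],[[6.25,-7.16,-0.8],[0,0,0.75],-1],[[6.25,-7.16,-0.8],[0,0,0.75],-1]]}}

```text
t: 17.3
eef_pos: [0.5692, 0.2006, 0.2299]
tool_rot: [0.0, 1.0, -0.022, -0.001]
contact_force: [0.1, -0.2, -3.7]
gripper_width: 0.288
```

Run:
```python
from h import *
go(((.5697,.2013,.1109),down(-2.47)))
save('side','d12.png',(90,240,220,380),5)
save('scene','s12.png',(140,260,250,450),4)
save('wrist','w12.png',sc=1.5)
```

```text
t 17.3 p [0.5692 0.2006 0.2299] xyz axes x-ang -2.5 tilt [-1.3e-03 -4.0e-04 -1.0e+00] F [ 0.06 -0.24 -3.73] w 0.288
[0.03, -0.03, 4.76] [0.0, 0.01, -0.0]
```

View pics/d12.png

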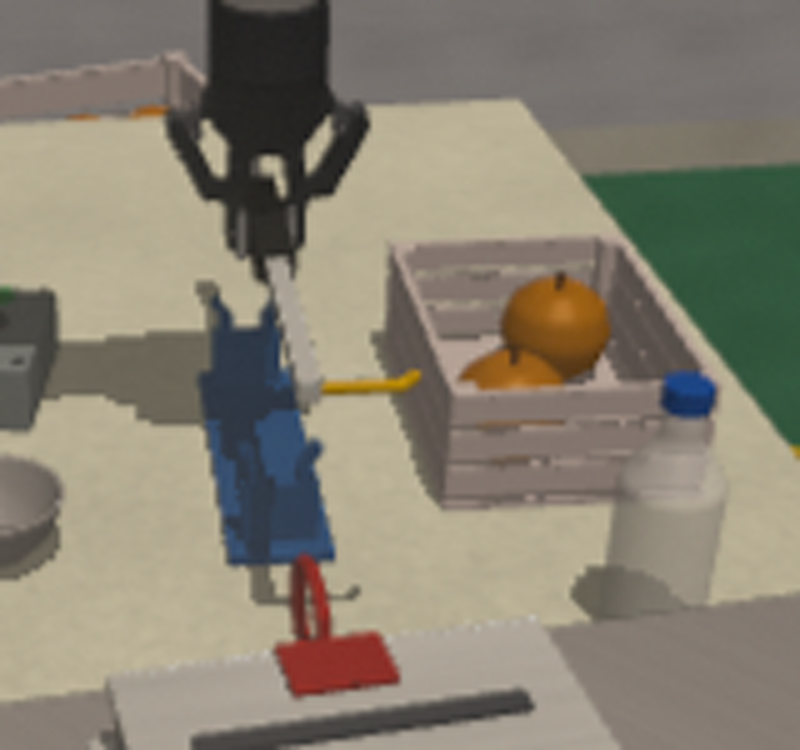

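View pics/s12.png

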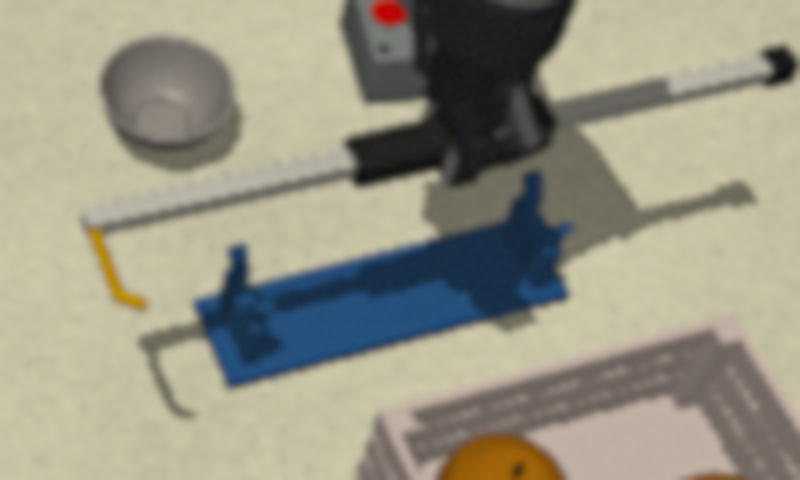

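View pics/w12.png

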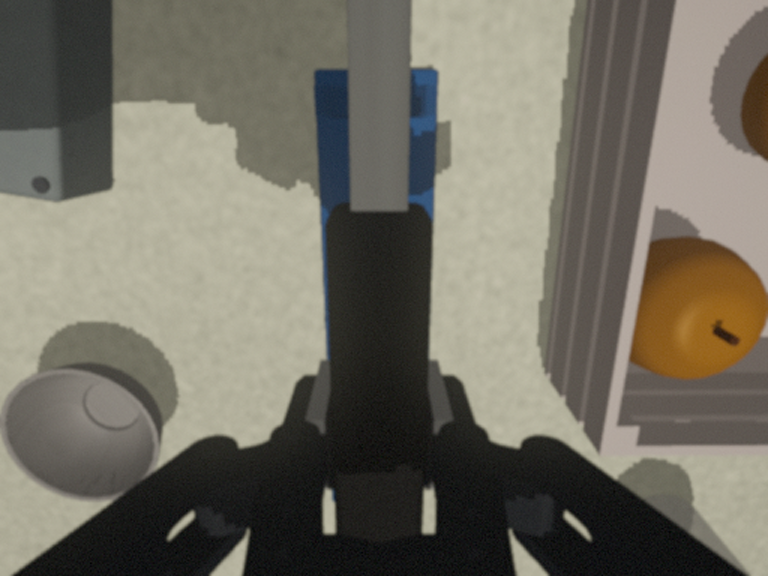

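Run:
```python
from h import *
o=get_obs();R=q2R(o['tool_rot']);p=o['eef_pos']
obs=[('scene',(0,.235,0),(448,156.7)),('scene',(0,-.23,0),(272.3,195.5)),('scene',(.06,-.222,0),(285.5,215.7)),('side',(0,-.23,0),(281.8,168)),('side',(.06,-.222,0),(303,165.6)),('scene',(0,-.065,0),(338.2,180.5))]
def mod(x,v):
    RR=Rn.from_euler('xyz',[x[0],0,x[1]]).as_matrix(); return np.array([x[2],x[3],x[4]])+RR@np.array(v)
f=lambda x:np.concatenate([proj(c,mod(x,v))[0]-uv for c,v,uv in obs])
s=least_squares(f,[0,-.04,.569,.2,.179]);print(s.x,np.degrees(s.x[:2]),np.round(f(s.x),1))
```

```text
[-0.02639483 -0.0439566   0.56924816  0.20477387  0.17417925] [-1.51231208 -2.5185274 ] [-0.3 -0.2  0.6 -0.2 -0.9  0.1  0.1 -0.1 -0.1  0.1  0.5  0.2]
```

>>> {"fn": "apply_moves", "kwargs": {"moves": [[[0.03,0.02,1],[0.15,0,0],-1],[[0.03,0.02,2.2],[0.15,0,0],-1],[[0.03,0.02,3.2],[0.15,0,0],-1],[[0.03,0.02,3.9],[0.15,0,0],-1],[[0.03,0.02,4.4],[0.15,0,0],-1],[[0.03,0.02,4.7],[0.15,0,0],-1],[[0.03,0.02,4.78],[0.15,0,0],-1],[[0.03,0.02,4.78],[0.15,0,0],-1]]}}

```text
t: 18.45
eef_pos: [0.5711, 0.2008, 0.1113]
tool_rot: [-0.013, 1.0, -0.022, 0.0]
contact_force: [-1.8, -0.3, 0.5]
gripper_width: 0.287
```

Run:
```python
from h import *
go(((.5697,.2000,.1109),down(-2.47,1.5)));print(get_obs()['torque'])
save('side','d13.png',(120,220,220,320),6)
save('scene','s13.png',(170,260,260,440),4)
```

```text
t 18.45 p [0.5711 0.2008 0.1113] xyz axes x-ang -2.47 tilt [ 0.0014  0.0265 -0.9996] F [-1.78 -0.26  0.53] w 0.287
[-0.05, 0.03, 0.01] [-0.0, -0.0, -0.0]
[-0.47833935  0.40810691 -0.05910137]
```

View pics/d13.png

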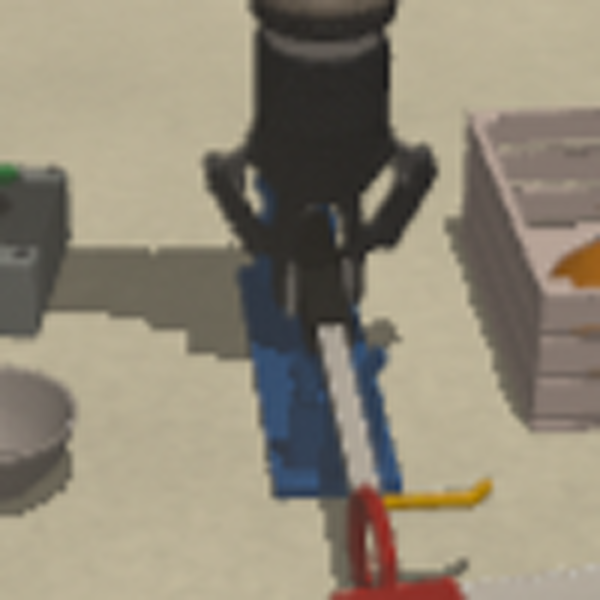

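View pics/s13.png

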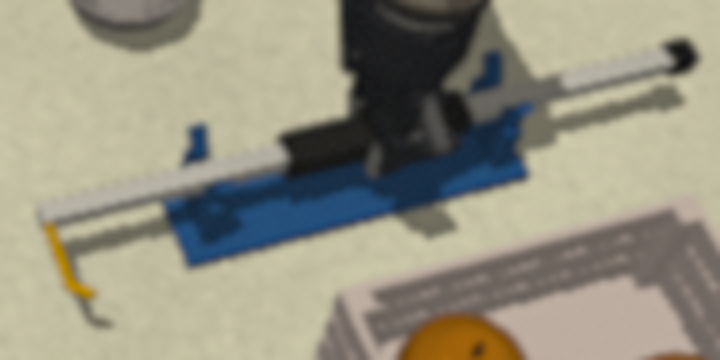

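Run:
```python
from h import *
def fit(obs):
    def mod(x,v):
        RR=Rn.from_euler('xyz',[x[0],0,x[1]]).as_matrix(); return np.array([x[2],x[3],x[4]])+RR@np.array(v)
    f=lambda x:np.concatenate([proj(c,mod(x,v))[0]-uv for c,v,uv in obs])
    s=least_squares(f,[0,-.04,.569,.2,.06]);print(np.round(s.x,4),np.degrees(s.x[:2]),np.round(f(s.x),1))
# original with same features
fit([('scene',(0,.235,0),(432.5,181.5)),('scene',(0,-.23,0),(270.5,223)),('scene',(.06,-.222,0),(282.5,242.7)),('side',(0,-.23,0),(280.4,204.4)),('side',(.06,-.222,0),(300.6,201.4))])
fit([('scene',(0,.235,0),(433,184.2)),('scene',(0,-.23,0),(270.5,223.8)),('scene',(.06,-.222,0),(283,244)),('side',(.06,-.222,0),(301.2,201.4)),('side',(0,-.227,.007),(281,200.5))])
im=cv2.imread('pics/s13.png');im0=cv2.imread('pics/s_pole.png')
cv2.imwrite('pics/cmp.png',np.vstack([im0[20:260,380:],im[20:260,380:]]).repeat(2,1).repeat(1,0))
```

```text
[ 0.0029 -0.0361  0.5676  0.2061  0.0576] [ 0.16443574 -2.06678512] [-0.1 -0.   0.6  0.3 -0.6 -0.2  0.3 -0.3 -0.3  0.1]
[-0.011  -0.0424  0.5718  0.206   0.0558] [-0.62922693 -2.43190914] [-0.1 -0.   1.   0.1 -0.8 -0.7  0.1 -0.2  0.6  0.6]
```

View pics/cmp.png

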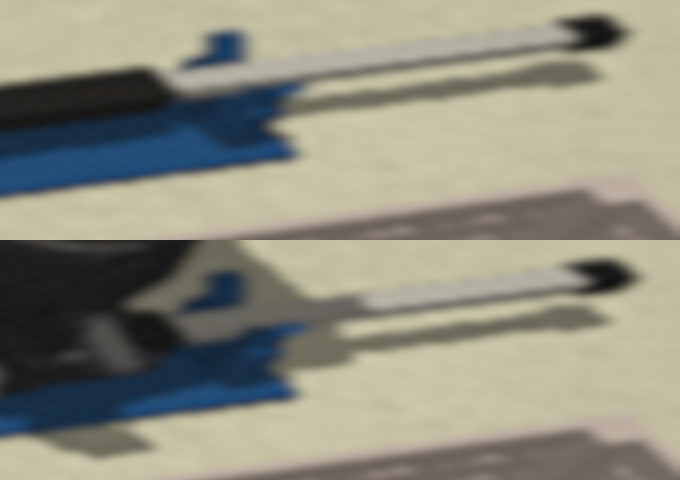

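>>> {"fn": "apply_moves", "kwargs": {"moves": [[[-0.08,0,0],[0.05,0,0],-1],[[-0.1,0,0.04],[0.05,0,0],-1],[[-0.1,0,0.04],[0.05,0,0],-1]]}}

```text
t: 18.92
eef_pos: [0.5704, 0.2005, 0.1111]
tool_rot: [-0.018, 1.0, -0.022, 0.003]
contact_force: [2.1, -1.9, 7.0]
gripper_width: 0.287
```

Run:
```python
from h import *
go(((.5697,.2000,.1109),down(-2.47,1.5)));print(get_obs()['torque'])
save('side','d14.png',(120,220,220,320),6)
save('scene','s14.png',(170,260,260,440),4)
im=cv2.imread('pics/s14.png');im0=cv2.imread('pics/s_pole.png')
cv2.imwrite('pics/cmp2.png',np.vstack([im0,im]))
```

```text
t 18.93 p [0.5704 0.2005 0.1111] xyz axes x-ang -2.47 tilt [ 0.0061  0.0353 -0.9994] F [ 2.15 -1.92  7.01] w 0.287
[-0.03, 0.02, 0.01] [-0.05, -0.03, 0.0]
[-1.41895726 -0.40553328  0.21584496]
```

View pics/cmp2.png

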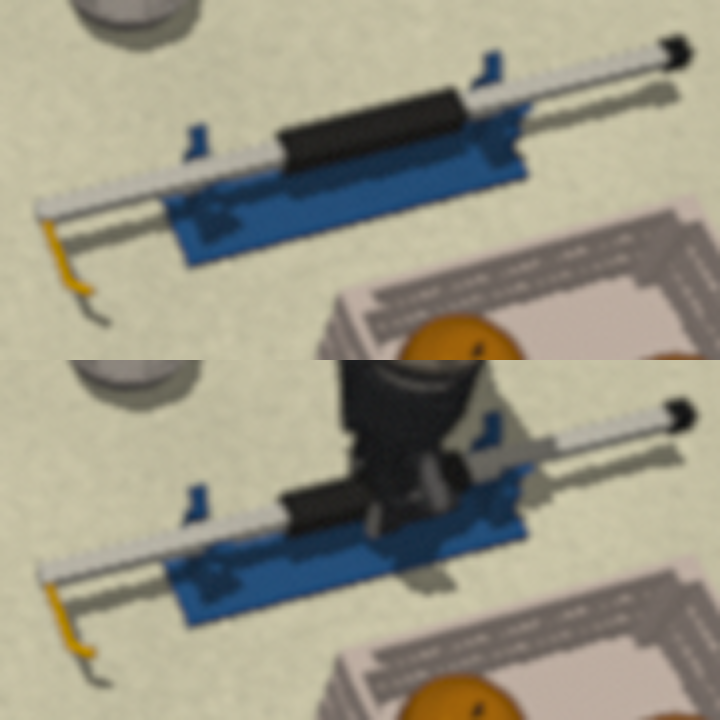

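>>> {"fn": "apply_moves", "kwargs": {"moves": [[[0,0,0],[-0.07,0,0],-1],[[0,0,0],[-0.1,0,0],-1],[[0,0,0],[-0.1,0,0],-1]], "force": 40}}

```text
t: 19.4
eef_pos: [0.5702, 0.2012, 0.1109]
tool_rot: [-0.009, 1.0, -0.022, 0.002]
contact_force: [3.2, 0.7, 6.1]
gripper_width: 0.289
```

Run:
```python
from h import *
go();print(get_obs()['torque'])
```

```text
t 19.4 p [0.5702 0.2012 0.1109] xyz axes x-ang -2.47 tilt [ 0.005   0.0186 -0.9998] F [3.24 0.73 6.14] w 0.289
[-0.27947772 -0.59226411  0.30380289]
```

Both saddles now carry the pole: vertical force is about 9 N including its weight, and the pitch moment is close to zero. I'm opening the jaws.

>>> {"fn": "apply_moves", "kwargs": {"moves": [[[0,0,0],[0,0,0],-0.3],[[0,0,0],[0,0,0],-0.1],[[0,0,0],[0,0,0],0.2],[[0,0,0],[0,0,0],0.6],[[0,0,0],[0,0,0],0.6]]}}

```text
t: 20.02
eef_pos: [0.5683, 0.2009, 0.1096]
tool_rot: [-0.009, 1.0, -0.022, 0.0]
contact_force: [-0.3, 1.3, -0.1]
gripper_width: 0.797
```

Run:
```python
from h import *
go(((.57,.2,.25),down(-2.47)));print(get_obs()['torque'])
save('scene','s15.png',(170,260,260,440),4)
save('wrist','w15.png',sc=1.5)
im=cv2.imread('pics/s15.png');im0=cv2.imread('pics/s_pole.png')
cv2.imwrite('pics/cmp3.png',np.vstack([im0[:300],im[:300]]))
```

```text
t 20.02 p [0.5683 0.2009 0.1096] xyz axes x-ang -2.47 tilt [ 5.000e-04  1.740e-02 -9.998e-01] F [-0.26  1.3  -0.11] w 0.797
[0.07, -0.07, -5.62] [-0.1, 0.0, -0.0]
[-0.03192523 -0.0001573   0.01868074]
```

View pics/cmp3.png

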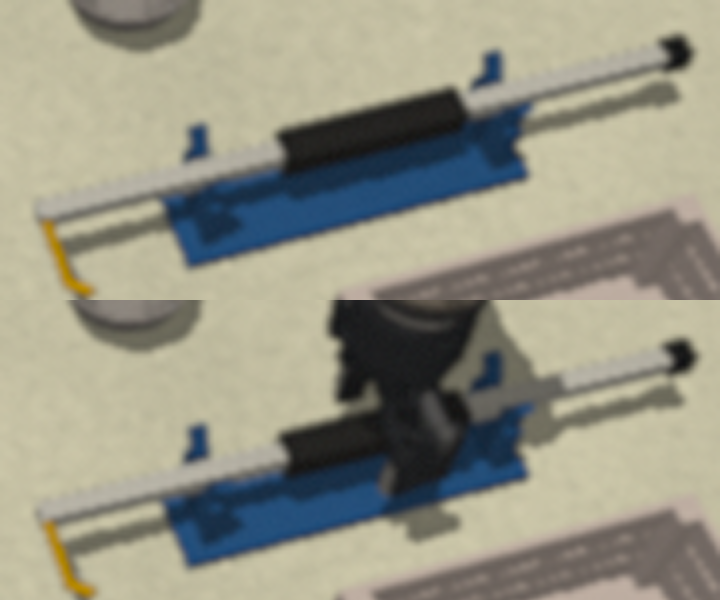

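View pics/w15.png

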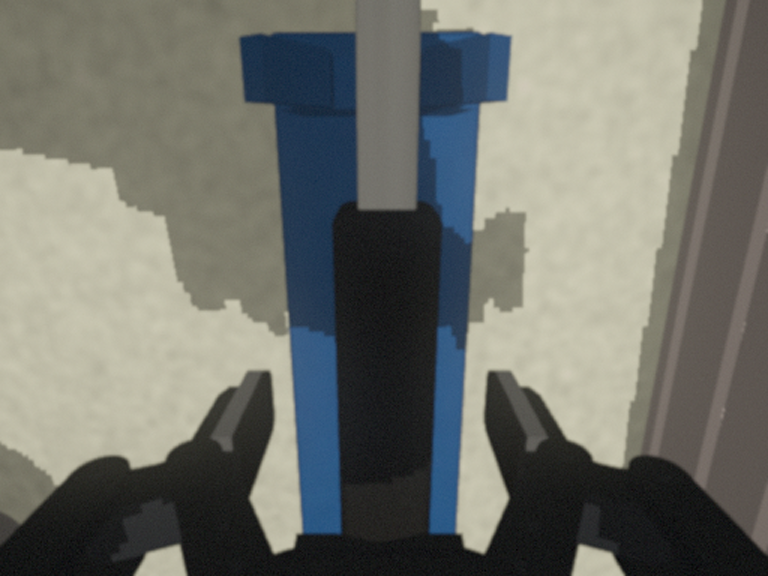

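Run:
```python
from h import *
go(((.5683,.2009,.25),down(-2.47)),((.372,.285,.27),down(-13.35)))
```

```text
t 20.12 p [0.5684 0.2009 0.1096] xyz axes x-ang -2.47 tilt [ 7.000e-04  1.750e-02 -9.998e-01] F [0.22 0.09 0.36] w 0.799
[-0.0, -0.1, -5.61] [-0.1, 0.0, 0.0]
[-7.99, -3.13, -6.36] [-0.1, 0.01, 1.09]
```

>>> {"fn": "apply_moves", "kwargs": {"moves": [[[0,0,-0.8],[0,0,0],0.6],[[0,0,-2.5],[0,0,0],0.6],[[0,-0.1,-4.5],[-0.1,0,0],0.6],[[0,-0.1,-6],[-0.1,0,0],-1],[[-2,-0.8,-6.36],[-0.1,0,0.3],-1],[[-4,-1.6,-6.36],[-0.1,0,0.6],-1],[[-6,-2.4,-6.36],[-0.1,0,0.9],-1],[[-7.99,-3.13,-6.36],[-0.1,0,1.09],-1],[[-7.99,-3.13,-6.36],[-0.1,0,1.09],-1],[[-7.99,-3.13,-6.36],[-0.1,0,1.09],-1]]}}

```text
t: 21.38
eef_pos: [0.3727, 0.2848, 0.271]
tool_rot: [-0.001, 0.993, -0.116, -0.0]
contact_force: [1.2, -0.2, -0.3]
gripper_width: -0.001
```

Run:
```python
from h import *
go()
save('scene','s16.png',sc=1.5)
save('side','d16.png',sc=1.5)
save('wrist','w16.png',sc=1.5)
```

```text
t 21.38 p [0.3727 0.2848 0.271 ] xyz axes x-ang -13.36 tilt [-6.0e-04  1.8e-03 -1.0e+00] F [ 1.17 -0.22 -0.32] w -0.001
```

View pics/s16.png

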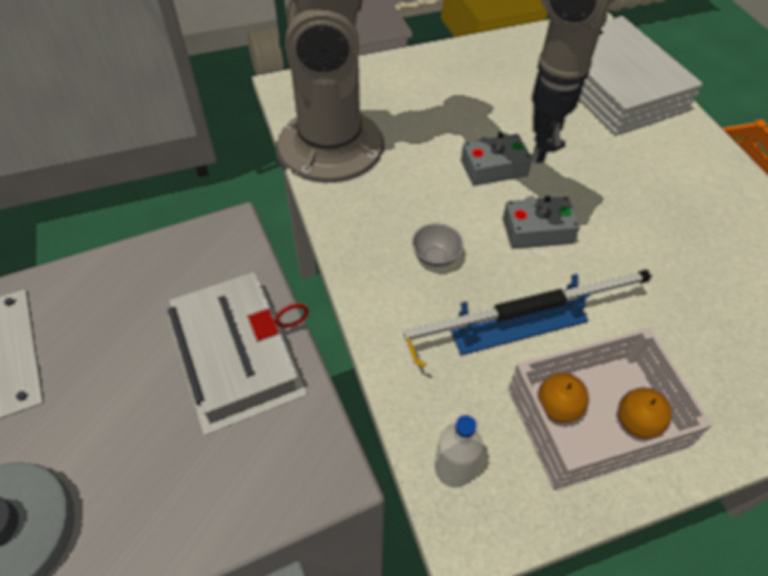

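View pics/d16.png

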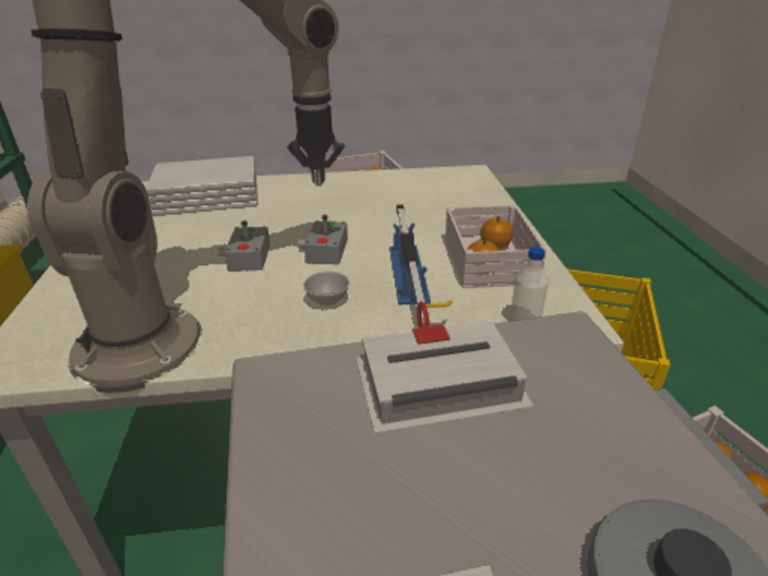

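View pics/w16.png

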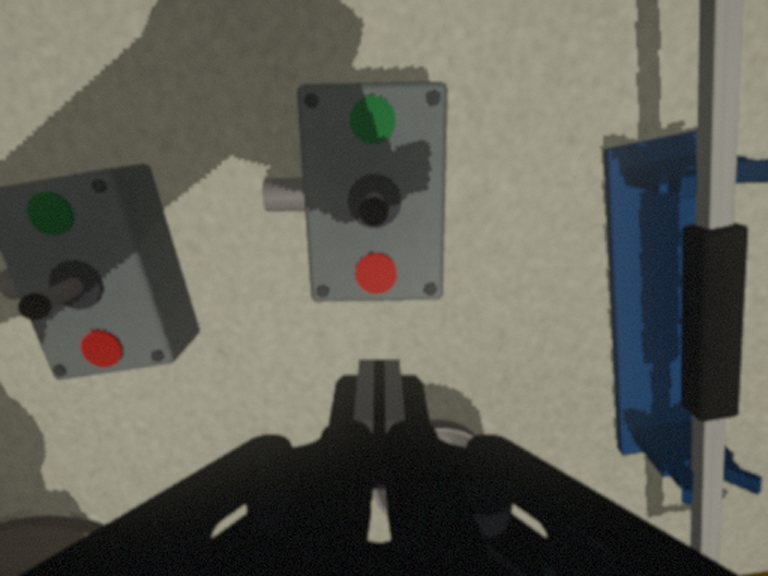

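Run:
```python
from h import *
g=watz((119/1.5,372.5/1.5),.055);r=watz((273/1.5,376/1.5),.055);b=watz((211/1.5,373/1.5),.0955);pv=watz((200/1.5,374/1.5),.058)
print(g,r,(g+r)/2,np.linalg.norm(g-r),b,pv);d=(g-r)[:2];print(np.arctan2(-d[0],d[1]))
u=np.array([np.sin(.235),np.cos(.235),0]);c=np.array([.382,.3265,0])
W=lambda s,z:((c+u*s+[0,0,z]),down(-13.35))
go(W(-.035,.16),W(-.0185,.16),W(-.0045,.16))
```

```text
[0.39118021 0.36947069 0.055     ] [0.37169006 0.28077443 0.055     ] [0.38143514 0.32512256 0.055     ] 0.09081240342607068 [0.3812341  0.32534997 0.0955    ] [0.38136522 0.32554154 0.058     ]
-0.21630264516814895
t 21.52 p [0.3734 0.2841 0.2704] xyz axes x-ang -13.52 tilt [-7.e-04  5.e-04 -1.e+00] F [-0.72 -0.77 -0.55] w 0.002
[-0.06, -0.33, 4.42] [-0.0, 0.0, -0.02]
[-0.06, -0.99, 4.42] [-0.0, 0.0, -0.02]
[-0.06, -1.55, 4.42] [-0.0, 0.0, -0.02]
```

>>> {"fn": "apply_moves", "kwargs": {"moves": [[[-0.06,-0.1,1.5],[0,0,0],-1],[[-0.06,-0.1,3.3],[0,0,0],-1],[[-0.06,-0.2,4.4],[0,0,0],-1],[[-0.06,-0.33,4.42],[0,0,0],-1],[[-0.06,-0.33,4.42],[0,0,0],-1]]}}

```text
t: 22.15
eef_pos: [0.3735, 0.2935, 0.1603]
tool_rot: [-0.0, 0.993, -0.117, -0.0]
contact_force: [0.5, -0.1, 0.4]
gripper_width: 0.001
```

Run:
```python
from h import *
u=np.array([np.sin(.23),np.cos(.23),0]);c=np.array([.3817,.326,0])
W=lambda s,z:((c+u*s+[0,0,z]),down(-13.35))
save('side','d17.png',(120,190,150,270),6)
save('scene','s17.png',(100,170,310,430),6)
go(W(-.0185,.16),W(-.0045,.16),W(-.035,.16))
```

```text
t 22.25 p [0.3733 0.2936 0.1607] xyz axes x-ang -13.41 tilt [-1.0e-04  1.9e-03 -1.0e+00] F [ 0.65 -0.13 -0.31] w 0.0
[0.03, -0.6, 0.03] [-0.01, 0.0, -0.01]
[0.03, -1.16, 0.03] [-0.01, 0.0, -0.01]
[0.03, 0.06, 0.03] [-0.01, 0.0, -0.01]
```

View pics/d17.png

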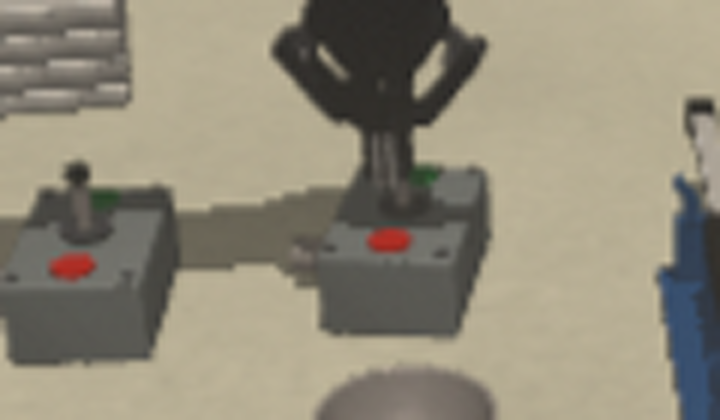

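View pics/s17.png

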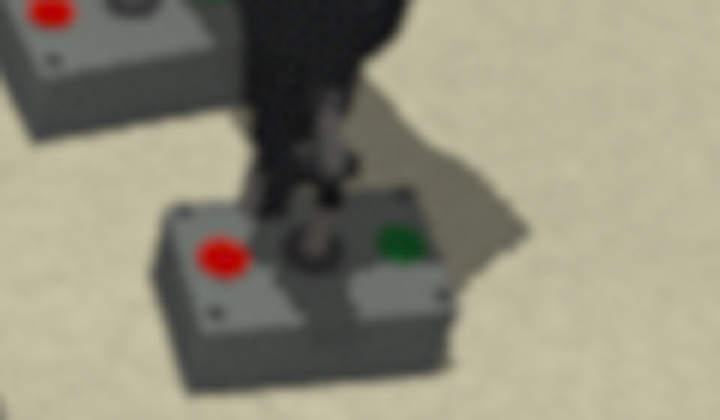

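>>> {"fn": "apply_moves", "kwargs": {"moves": [[[0.03,-0.4,0.03],[0,0,0],-1],[[0.03,-0.7,0.03],[0,0,0],-1],[[0.03,-1.0,0.03],[0,0,0],-1],[[0.03,-1.14,0.03],[0,0,0],-1],[[0.03,-1.14,0.03],[0,0,0],-1]]}}

```text
t: 22.88
eef_pos: [0.3795, 0.3207, 0.1586]
tool_rot: [0.0, 0.993, -0.116, -0.001]
contact_force: [-0.2, -1.3, 1.8]
gripper_width: 0.0
```

Run:
```python
from h import *
go()
save('scene','s18.png',(100,170,310,430),6)
```

```text
t 22.88 p [0.3795 0.3207 0.1586] xyz axes x-ang -13.37 tilt [-2.1e-03 -5.0e-04 -1.0e+00] F [-0.24 -1.35  1.81] w 0.0
```

View pics/s18.png

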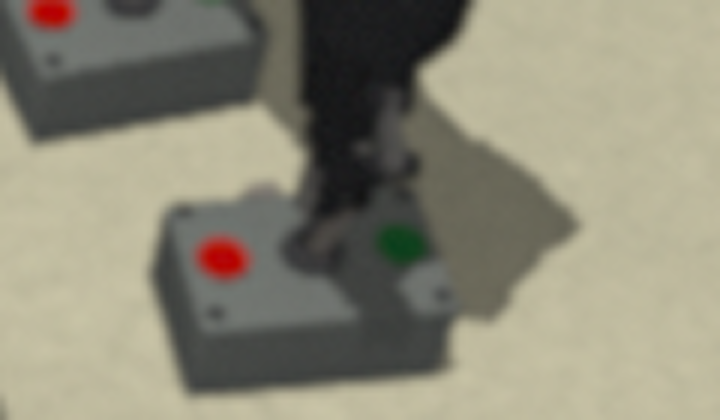

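>>> {"fn": "apply_moves", "kwargs": {"moves": [[[0,-0.09,0.04],[0,0,0],-1],[[0,-0.09,0.04],[0,0,0],-1],[[0,-0.09,0.04],[0,0,0],-1]]}}

```text
t: 23.3
eef_pos: [0.3801, 0.3228, 0.1577]
tool_rot: [0.0, 0.993, -0.116, -0.001]
contact_force: [-0.9, -1.7, 2.1]
gripper_width: 0.004
```

Run:
```python
from h import *
go()
save('scene','s19.png',(100,170,310,430),6)
save('side','d19.png',(120,190,150,270),6)
save('wrist','w19.png',sc=1.5)
```

```text
t 23.3 p [0.3801 0.3228 0.1577] xyz axes x-ang -13.38 tilt [-1.9e-03 -1.0e-04 -1.0e+00] F [-0.93 -1.67  2.1 ] w 0.004
```

View pics/s19.png

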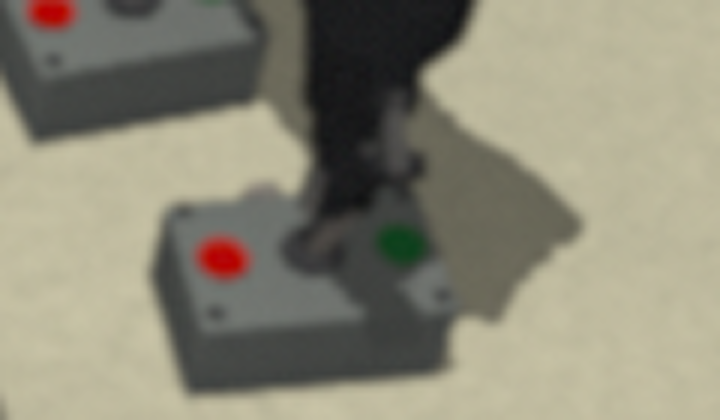

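View pics/w19.png

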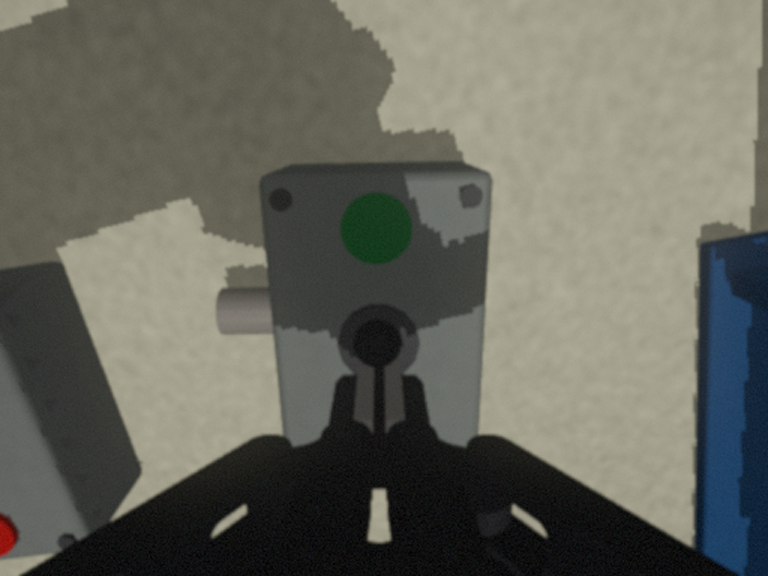

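Run:
```python
from h import *
b=watz((343/1.5,379/1.5),.0925);u=np.array([np.sin(.225),np.cos(.225)])
d=(b[:2]-[.3815,.3255])@u;print(b,d,np.arcsin(d/.0405))
```

```text
[0.38566245 0.34109229 0.0925    ] 0.016127940891646195 0.409576359558925
```

>>> {"fn": "apply_moves", "kwargs": {"moves": [[[0,0,0],[0,0,0],-1],[[0,0.5,0],[0,0,0],-1],[[0,1.3,0],[0,0,0],-1],[[0,1.6,-0.3],[0,0,0],-1],[[0,1.6,-2.5],[0,0,0],-1],[[0,1.6,-4.5],[0,0,0],-1],[[0,1.6,-5.5],[0,0,0],-1],[[0,1.6,-5.5],[0,0,0],-1]]}}

```text
t: 24.45
eef_pos: [0.372, 0.2845, 0.2975]
tool_rot: [-0.003, 0.993, -0.117, 0.0]
contact_force: [0.1, 0.3, -0.8]
gripper_width: 0.002
```

Run:
```python
from h import *
go()
save('scene','s20.png',sc=1.5)
save('side','d20.png',sc=1.5)
save('wrist','w20.png',sc=1.5)
save('scene','s20b.png',(170,260,260,440),4)
```

```text
t 24.45 p [0.372  0.2845 0.2975] xyz axes x-ang -13.38 tilt [ 8.0e-04  5.2e-03 -1.0e+00] F [ 0.06  0.3  -0.84] w 0.002
```

View pics/s20.png

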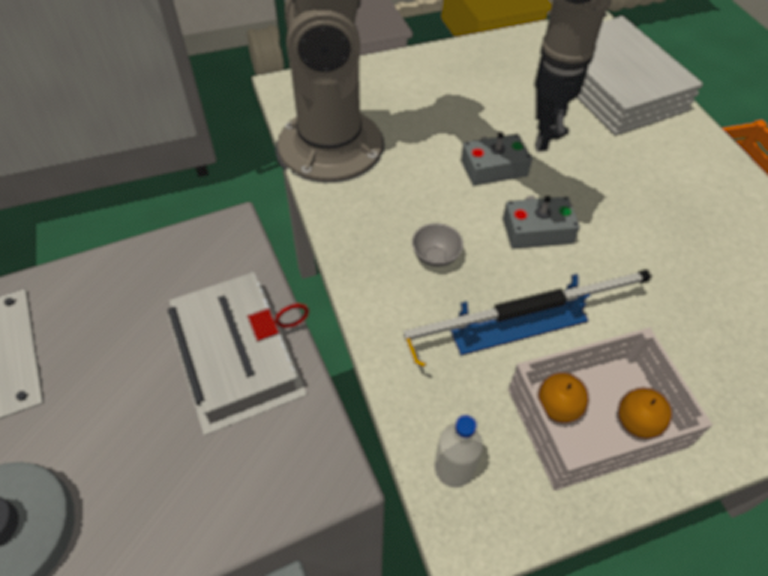

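View pics/d20.png

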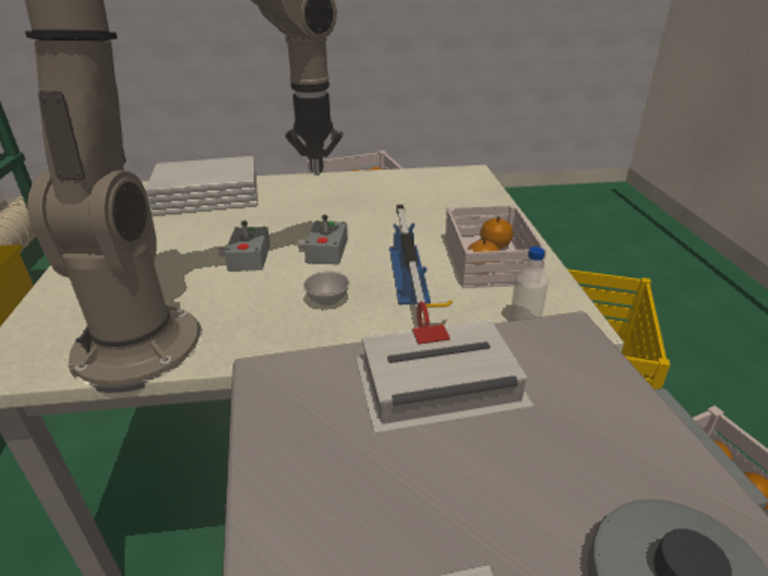

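View pics/w20.png

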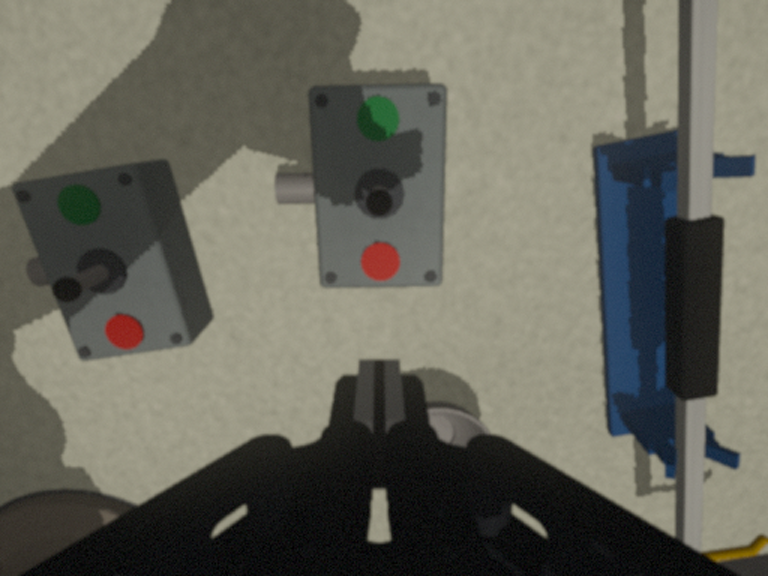

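View pics/s20b.png

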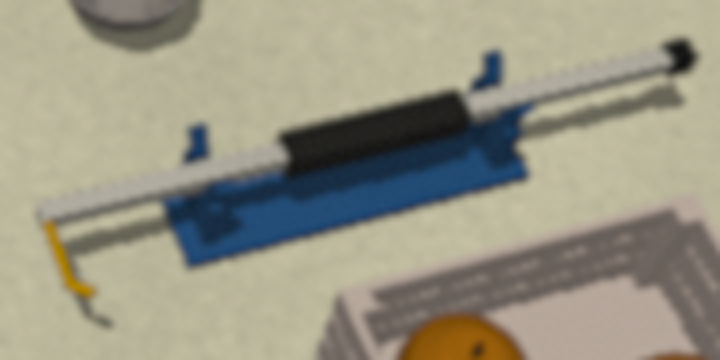

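Run:
```python
from h import *
print(tri((316/1.5,291.5/1.5),(317/1.5,423.5/1.5)))
R=Rn.from_euler('z',.087).as_matrix();o=np.array([.539,-.3033,.12])
im=cv2.imread('pics/d20.png');i2=cv2.imread('pics/s20.png')
for t,c in((0,(0,255,0)),(.06,(0,0,255))):
    P=[(-.102,-.065+.135*np.cos(t),.043+.135*np.sin(t)),(.102,-.065+.135*np.cos(t),.043+.135*np.sin(t))]
    for cam,I in(('side',im),('scene',i2)):
        q=(proj(cam,[o+R@np.array(p) for p in P])*1.5).round().astype(int)
        cv2.line(I,tuple(q[0].tolist()),tuple(q[1].tolist()),c,1)
A=cv2.resize(im[300:430,340:560],None,fx=3,fy=3);B=cv2.resize(i2[260:430,150:330],None,fx=3,fy=3)
cv2.imwrite('pics/chk.png',A);cv2.imwrite('pics/chk2.png',B)
```

```text
(array([ 0.53027101, -0.20412697,  0.16388372]), np.float64(0.001324853822119012), np.float64(0.0013248538221189727))
```

View pics/chk.png

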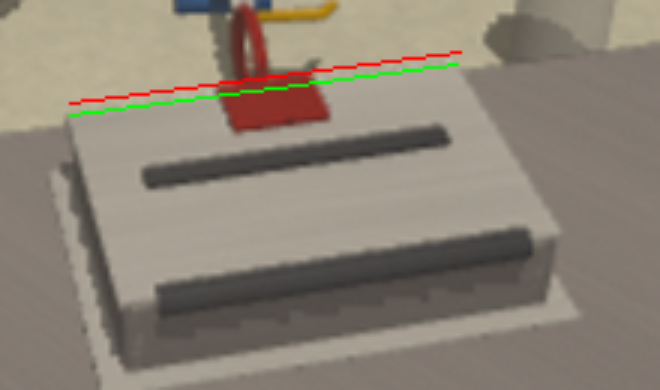

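View pics/chk2.png

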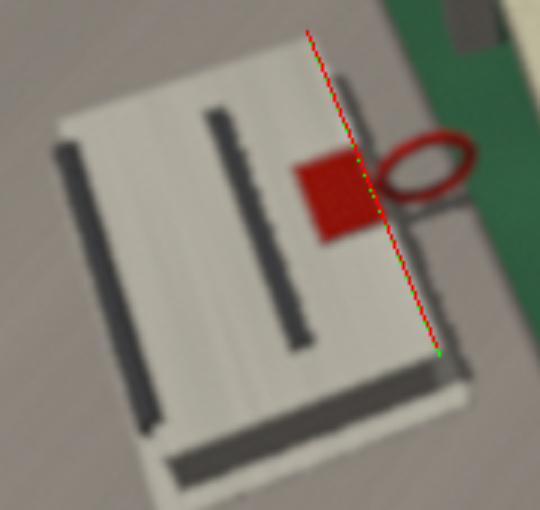

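The free edge of the flap lies on the line predicted for 0 rad, and the eye is at z 0.164 against 0.163 expected. The flap is shut, so I'm handing in.

```bash
python3 -c "
from station import *
print(hand_in()); print(get_obs()['t'])"
```

```text
the job is handed in; nothing more can be done
None
the job is handed in; nothing more can be done
```

The job is done and handed in at about 24.7 s of the 61 s allowed; handing in gives no verdict.

**Flap:** I took the pole by its sleeve, put its hook through the red eye, and drew the flap down until it stopped moving under a few newtons. The last pictures put its free edge on the line for 0 rad, and the eye at z 0.164 m against 0.163 m expected. The gripper did not touch the flap.

**Pole:** It lies in both notches the same way round as found, and I let go only once both saddles carried it. It had slipped about 1.5° in the grip during the final press. The first lowering was slightly off, so I adjusted it before opening the jaws. It now lies about 2 mm to one side of where it started.

**Fan toggle:** I used the box farther from the base (0.50 m against 0.36 m). I pushed the toggle to green, measured at about 0.41 rad, for about 1.1 s. I timed that from the move rows, since no reading gives the toggle's angle over time. The last wrist picture shows it back in the middle, and it was never pushed towards red.

**Bystanders:** The basket of pears, the bottle and the bowl look unmoved in the pictures. The arm ended clear of everything, and every force I read was under 10 N.

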